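# Demagnetise the discs from the bottom tray of a stack

## Robot

A 6-joint arm with a two-finger parallel gripper is mounted at the origin on a cart in front of the work surface, level with it; the furniture and walls round the work are solid. World frame = base frame: x ahead of the robot, y to its left, z up, the work surface at z = 0. Lengths are in m, angles in rad, forces in N, time in s.
With the tool pointing down it reaches from about 0.375 to 0.9 m from the base axis. Payload 3.1 kg.
Tool frame: the origin (TCP) lies between the finger pads; the fingertips stand 17 mm ahead of it and the grasp point (between the pads) lies 2 mm behind it; z points along the fingers, y is the line along which they close (so a half turn about z gives the same grasp; the last joint's range is limited). The gripper opens to 85 mm and grips with 20 to 120 N. Pads are 22 mm wide; open, the fingers measure 114 mm over their backs; the gripper's body (76 mm by 85 mm) begins 54 mm behind the grasp point. The pads swing forward as they close: fully open they stand 13 mm farther back than shut.
Start: joints at [-1.383, 0.527, 1.433, -0, 1.181, -0.178], TCP at [0.224, -0.583, 0.248] pointing down, gripper open.
Joint ranges: [-3.08, 3.08], [-0.75, 2.2], [0.22, 2.44], [-1.43, 4.57], [0, 2.65], [-2.85, 2.85]. Speed limits (rad/s): [2.79, 2.79, 3.14, 3.14, 3.14, 3.14].

## Interface

Orientations are given as a unit quaternion [x, y, z, w].
In Python, from station import sense, vision, order gives the robot as it stands.
- The arm moves only by the shell command python3 -m crank 'ROWS' [OPENING] [FORCE]. ROWS is JSON, a list of rows, each an object with "dp": the shift along the world's x, y, z in units of 30 mm (1.0 is 30 mm), a list of three; "angular": the turn, a rotation vector about the world's x, y, z in degrees, a list of three. In form: [{"dp": [dx, dy, dz], "angular": [ax, ay, az]}, ...]. A call has 1 to 20 rows; each row shifts and turns the commanded pose from where the row before left it; what a row does not reach is not made up. A row lasts 1/10 s, in which the tool goes at most 50 mm and 8.59 degrees, less where a joint would pass 70% of its speed; a pose out of reach is approached as far as the arm can. A call is refused whole if a number of a shift passes 1 or a number of a turn 8.59, either way. A call with a gripper value outside its range is refused whole. OPENING is the closure, from 0 (fully open) to 1 (shut), set as the call begins (- or left out, the last holds). The fingers move at their own pace and stop on an object; FORCE is the grip in N (left out, the last holds). Time passes only in rows, so rows that do not move let the fingers close. It gives the time, the measured TCP pose, the force, the opening and the grip force at its end, in the units of the state.
- sense(): the state, without advancing time (a new reading comes with each control period).
- vision.snapshot(name): name is "side" or "top" or "wrist"; returns a dict with "image" (420x560x3 uint8, blue, green, red), "range_z" (420x560 float32, m along the optical axis (not along the pixel's ray), 0 where there is no reading), "mtx" (3x3 intrinsics, pixels), "pose" (4x4, takes a point from camera to world coordinates); the wrist camera has in their place "mount" (4x4, takes a point from camera to tool coordinates, whose origin is the TCP and whose axes are the flange's). Camera axes: x right, y down, z forward; pixel columns grow to the right and rows downward; lengths in m; the calibration is good to about 2 mm. The wrist camera is an equidistant fisheye: a pixel r from the principal point sees the ray r / f radians off the axis. A picture is of the moment at which its call begins: read the wrist's pose just before it.
- order.sign_off(): hands the job in; it is judged then, once.
The state is a dict: "t": time; "q": joint angles; "qd": joint speeds; "tau": joint torques, N m; "tcp_pos": TCP position; "tool_rot": TCP orientation; "force": force on the tool from outside, world axes, zero at the start; "ft_torque": the same for the moment, N m; "finger_gap": opening from 0.0 (shut) to 1.0 (fully open); "gripper_force": force on a finger pad.
Only numpy, scipy, OpenCV 4.12 (cv2) and the standard library are available. Lean on these libraries where they do the work, as an engineer would, in place of code of your own. Each camera call takes 0.05 s, during which the arm holds its last target. There are 200 camera calls.

## Task

The turned steel discs in the bottom tray of the stack must be demagnetised: lift off the two upper trays, keeping them level so that nothing spills, and set them aside on the bench (there is clear room at the right). Lay all discs of the bottom tray flat on the demagnetiser's top plate, and with all of them there press its push button fully down and let it come up again. Then put the discs back flat in the bottom tray, one to a compartment, and restack the two trays fully home in their old order with their contents still in them, without disturbing anything else.

Things in the scene. Friction and masses are not known exactly. Their poses are not given: they have to be found in the camera images.
- tray_low: bottom tray of the stack of three dark grey stacking trays; stays put. 146 (its x) x 64 (y) x 37 mm high; origin centre of underside, z up. Floor top at z = 11 mm. End walls 6 mm thick, 37 high; long sides open but for a 3 mm thick lip up to z = 15. Two dividers 4 mm thick, up to z = 28, at x = +-23 mm: three compartments 42 (x) x 58 (y) mm, centred at x = -46, 0, 46
- tray_mid: middle tray, the same as the bottom one, gauge blocks in its outer compartments; 0.3 to 0.45 kg. Grip any tray across its 64 mm at mid-length, at z 5 to 15 mm. Below z = 5 mm is a set-in foot with end tabs that drops between the end walls, into notches, of the tray below (2 mm play in x and y): home, a tray stands 32 mm above the one below; riding on the walls, about 37
- tray_top: top tray of the stack: same outline, foot and end walls as the others, but a single divider at x = 0 and two compartments, one with a black ring, one with a brass ring; origin and axes as the others; 0.35 to 0.5 kg with its contents
- disc_1: a turned steel disc, about 34 mm across and 13 mm thick, at the start flat in one of the three compartments of the bottom tray; it may be absent. Origin at the centre of its underside, z along its axis. From above it can be gripped across its diameter with the fingers at the open long sides of the tray (closing along the tray's y).
- disc_2: a turned steel disc, about 32 mm across and 14 mm thick, at the start flat in one of the three compartments of the bottom tray; it may be absent. Origin at the centre of its underside, z along its axis. From above it can be gripped across its diameter with the fingers at the open long sides of the tray (closing along the tray's y).
- disc_3: a turned steel disc, about 36 mm across and 14 mm thick, at the start flat in one of the three compartments of the bottom tray; it may be absent. Origin at the centre of its underside, z along its axis. From above it can be gripped across its diameter with the fingers at the open long sides of the tray (closing along the tray's y).
- demagnetiser: the bench demagnetiser, a grey box 120 mm (its x, depth) by 214 mm (its y, length) by 56 mm high that stands firm on the bench; origin at the centre of its underside, z up, x away from the robot at yaw 0.
- demag_plate (a point): centre of the upper face of the demagnetiser's dark top plate, 57 mm above the bench, axes as the box. The plate is 96 mm (x) by 150 mm (y), framed by an aluminium bezel that stands 4 mm above it; three discs fit in a row along y, 46 mm apart.
- push_button_top (a point): centre of the top of the demagnetiser's round white push button (28 mm across) in its black housing on the box's top at its right (-y) end, 107 mm from the plate's centre; pressed straight down.
- push_button (a joint): travel of the push button in m: 0 up, 0.006 fully down; a spring lifts it again. Fully down takes about 5 N.
- block_large: gauge block 30 x 15 x 18 mm lying in an outer compartment of the middle tray; origin at the centre of its underside. Stays in that tray.
- block_small: gauge block 30 x 12 x 12 mm lying in the other outer compartment of the middle tray; origin as above. Stays in that tray.
- black_ring: blackened steel ring, 47 mm across, 13 mm high, in the top tray; origin at the centre of its underside. Stays in that tray.
- brass_ring: brass ring, 41 mm across, 10 mm high, in the top tray; origin at the centre of its underside. Stays in that tray.
- clear_bench (a point): a point on the bench top (z = 0) in the middle of a clear strip at the right, 100 mm deep (x) and 320 mm long (y), in front of the comparator stand and the laptop: room for both upper trays end to end, lengthwise along y.
- loupe: bystander: a black eye loupe, 31 mm across and 31 mm high, standing behind the demagnetiser.
- grease_pot: bystander: a white lidded pot, 34 mm across, 28 mm high, standing between the stack and the demagnetiser.
Things that resemble listed ones, but are neither listed nor needed, are in the scene too. What is shaped like the black_ring but purple is not meant.

How it is judged:
By the outcome, as a careful person would: the job done as asked, in the order asked, and still so for the second after the job is handed in, with the robot touching nothing.
Of disc_1, disc_2, disc_3 only 1 to 2 are there at a start; the rules pass over those that are not, and their reading is None.
At some moment in a run one of disc_1, disc_2, disc_3 may be knocked a few centimetres aside while the robot is not near it.
It also fails if it takes over 210 s, if anything falls off the work surface, if the arm or the gripper's body presses on something with over 40 N, if the wrist force passes 120 N, or if a joint passes its speed limit or range.

## Working session

There is one attempt and no reset: what is moved stays moved. The work goes in short steps, Python scripts to look and compute and a shell command to move; the robot and the scene stay as the last step left them, time stands still between calls to the robot, and variables do not carry over. Pictures are saved under pics/ and viewed, at most 14 in all, crops included, and the job is handed in when it is done.

```bash
ls; mkdir -p pics; python3 - <<'E'
from station import sense, vision
import cv2,numpy as np,pickle
s=sense();print(s)
for n in ["top","side"]:
    d=vision.snapshot(n);pickle.dump(d,open(f"pics/{n}0.pkl","wb"));cv2.imwrite(f"pics/{n}0.png",d["image"]);print(n,d["mtx"].tolist(),d["pose"].round(3).tolist())
E
```

```text
pics
{'t': 0.0, 'q': array([-1.38247364e+00,  5.28456441e-01,  1.43392585e+00,  3.68355342e-05,
        1.18138811e+00, -1.78501217e-01]), 'qd': array([ 0.00082498, -0.00072303, -0.0011862 ,  0.00236889,  0.00117463,
        0.00085364]), 'tau': array([-9.60859688e-04, -4.42351878e+01, -1.78025508e+01, -2.99094054e-04,
        8.47911928e-03,  9.90312515e-06]), 'tcp_pos': array([ 0.22406294, -0.58272002,  0.24733206]), 'tool_rot': array([ 9.83227822e-01,  1.82378353e-01,  1.16839243e-05, -1.08894343e-03]), 'force': array([-0.36501144, -0.17041684, -0.91602627]), 'ft_torque': array([ 0.02252534, -0.03319412,  0.00198248]), 'gripper_force': 0.0, 'finger_gap': 0.9974801483615665}
top [[520.5175564819525, 0.0, 281.72003622966486], [0.0, 520.5175564819525, 214.0467743421876], [0.0, 0.0, 1.0]] [[-0.005, -0.977, 0.213, 0.228], [-1.0, 0.005, -0.005, 0.049], [0.003, -0.213, -0.977, 1.842], [0.0, 0.0, 0.0, 1.0]]
side [[510.9704416502866, 0.0, 281.7591106371423], [0.0, 510.9704416502866, 213.3522590995811], [0.0, 0.0, 1.0]] [[-0.953, -0.157, 0.26, 0.25], [-0.303, 0.537, -0.787, 1.141], [-0.015, -0.829, -0.559, 0.857], [0.0, 0.0, 0.0, 1.0]]
```

View pics/top0.png

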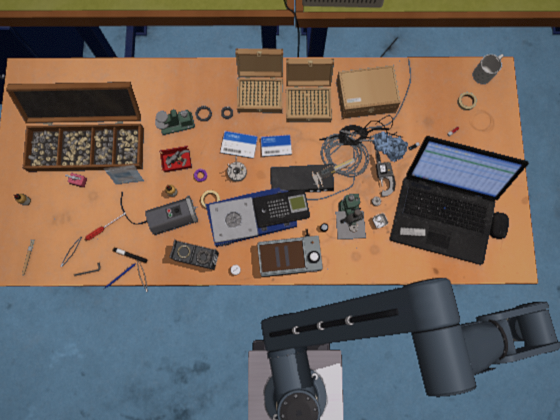

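View pics/side0.png

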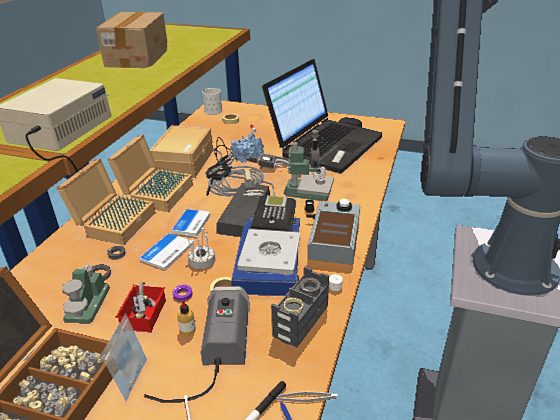

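The top view shows the stack at about (193,256), the grease pot at (235,269), and the demagnetiser at (288,257) with its button at (313,257). The clear strip lies at columns 335-450, rows 245-280. The side view shows the same layout: stack (300,305), demagnetiser (335,235). Next I measure these from the depth images.

```bash
cat > h.py <<'E'
import numpy as np,cv2,pickle
from station import sense,vision
from scipy.spatial.transform import Rotation as R
def snap(n,f):
    s=sense();d=vision.snapshot(n)
    if n=="wrist":
        T=np.eye(4);T[:3,:3]=R.from_quat(s["tool_rot"]).as_matrix();T[:3,3]=s["tcp_pos"];d["pose"]=T@d["mount"]
    d["fish"]=n=="wrist";cv2.imwrite(f"pics/{f}.png",d["image"]);pickle.dump(d,open(f"pics/{f}.pkl","wb"));return d
def dirs(d,u,v):
    K=d["mtx"];x=(u-K[0,2])/K[0,0];y=(v-K[1,2])/K[1,1]
    if d.get("fish"):
        r=np.hypot(x,y)+1e-9;t=np.tan(np.minimum(r,1.5));x=x/r*t;y=y/r*t
    return np.stack([x,y,np.ones_like(x)],-1)
def cloud(d):
    v,u=np.mgrid[:420,:560].astype(float)
    p=dirs(d,u,v)*d["range_z"][...,None]
    P=p@d["pose"][:3,:3].T+d["pose"][:3,3];P[d["range_z"]<=0]=np.nan;return P
def onplane(d,u,v,z):
    r=dirs(d,np.array(u,float),np.array(v,float))@d["pose"][:3,:3].T;c=d["pose"][:3,3]
    return c+r*((z-c[2])/r[...,2])[...,None]
def rect(P,zl,zh,x,y):
    m=(P[...,2]>zl)&(P[...,2]<zh)&(P[...,0]>x[0])&(P[...,0]<x[1])&(P[...,1]>y[0])&(P[...,1]<y[1])
    q=P[m];c,s,a=cv2.minAreaRect((q[:,:2]*1000).astype(np.float32));return len(q),np.round(c,1),np.round(s,1),round(a,1),q[:,2].mean().round(4)
def load(f): return pickle.load(open(f"pics/{f}.pkl","rb"))
E
python3 - <<'E'
from h import *
d=load("top0");P=cloud(d);s=load("side0");S=cloud(s)
for n,(u,v) in dict(stack=(193,256),pot=(235,269),plate=(285,257),btn=(313,257),strip=(400,268),bench=(345,262),standbase=(350,235),laptopcorner=(395,245)).items(): print(n,P[v,u].round(3))
st=P[256,193];pl=P[257,285]
for Q in (P,S):
    print("stack",rect(Q,.092,.108,(st[0]-.1,st[0]+.1),(st[1]-.1,st[1]+.1)))
    print("plate",rect(Q,.05,.07,(pl[0]-.1,pl[0]+.1),(pl[1]-.13,pl[1]+.13)))
h=np.nan_to_num(P[...,2]);
img=cv2.resize(d["image"][215:295,150:470],None,fx=2.5,fy=2.5,interpolation=cv2.INTER_CUBIC)
si=cv2.resize(s["image"][170:370,190:400],None,fx=2,fy=2,interpolation=cv2.INTER_CUBIC)
out=np.zeros((600,800,3),np.uint8);out[:200]=img;out[200:600,:420]=si
zz=np.clip(h[215:295,150:470]/.12*255,0,255).astype(np.uint8);out[200:400,420:]=cv2.cvtColor(cv2.resize(zz,None,fx=2.5,fy=2.5)[:,:380],cv2.COLOR_GRAY2BGR);out[400:600,420:]=cv2.cvtColor(cv2.resize(zz,None,fx=2.5,fy=2.5)[:,380:760],cv2.COLOR_GRAY2BGR)
cv2.imwrite("pics/c1.png",out)
E
```

```text
stack [0.466 0.343 0.085]
pot [0.428 0.205 0.025]
plate [0.465 0.031 0.058]
btn [ 0.463 -0.065  0.067]
strip [ 0.431 -0.377  0.001]
bench [ 0.453 -0.182  0.005]
standbase [ 0.542 -0.197  0.052]
laptopcorner [ 0.514 -0.365 -0.004]
stack (138, array([508.9, 329.9]), array([158.4, 139.4]), 76.9, np.float64(0.0964))
plate (2028, array([490.3,  30.3]), array([165.2, 240.5]), 5.5, np.float64(0.0582))
stack (240, array([472.4, 346.4]), array([148.8,  65.7]), 77.5, np.float64(0.0968))
plate (2032, array([490. ,  19.6]), array([160.7, 222.3]), 6.1, np.float64(0.0571))
```

View pics/c1.png

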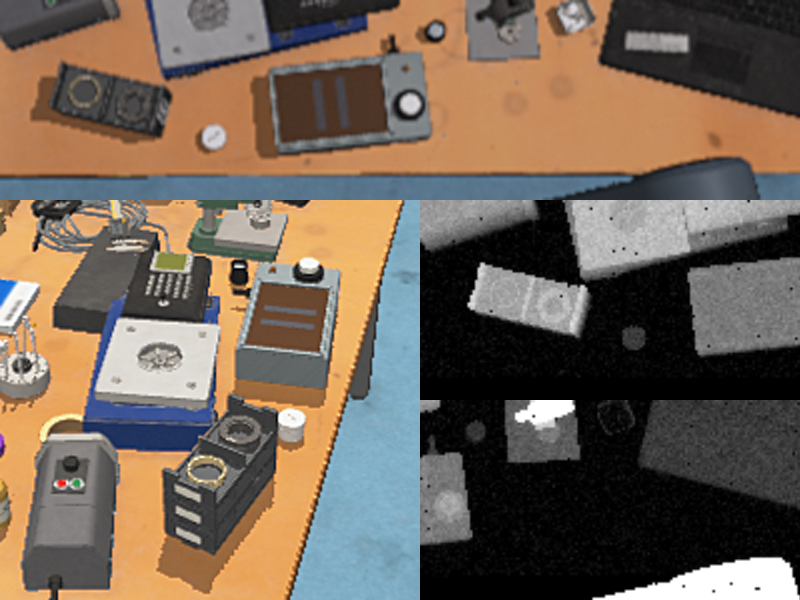

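The crops show the stack with the black ring at its right end and the brass ring at its left. The demagnetiser's button is on its right, and the strip to the right of it is empty. I'll swing over the strip first, then the stack, taking wrist views at each.

```bash
python3 -m crank '[{"dp":[0.68,0.92,0.25],"angular":[0,0,6.3]},{"dp":[0.68,0.92,0.25],"angular":[0,0,6.3]},{"dp":[0.68,0.92,0.25],"angular":[0,0,6.3]},{"dp":[0.68,0.92,0.25],"angular":[0,0,6.3]},{"dp":[0.68,0.92,0.25],"angular":[0,0,6.3]},{"dp":[0.68,0.92,0.25],"angular":[0,0,6.3]},{"dp":[0.68,0.92,0.25],"angular":[0,0,6.3]},{"dp":[0.68,0.92,0.25],"angular":[0,0,6.3]},{"dp":[0.68,0.92,0.25],"angular":[0,0,6.3]},{"dp":[0.68,0.92,0.25],"angular":[0,0,6.3]},{"dp":[0.68,0.92,0.25],"angular":[0,0,6]},{"dp":[0,0,0],"angular":[0,0,0]}]'
python3 - <<'E'
from h import *
d=snap("wrist","w1");print(d["mtx"].round(1).tolist(),d["mount"].round(3).tolist())
top=snap("top","top1")
E
```

```text
t: 1.3
tcp_pos: [0.4504, -0.2767, 0.3316]
tool_rot: [0.705, 0.709, 0.001, 0.0]
force: [-0.4, -0.4, 0.9]
finger_gap: 0.998
gripper_force: 0.0
[[325.2, 0.0, 279.1], [0.0, 325.2, 207.2], [0.0, 0.0, 1.0]] [[0.0, -0.965, -0.262, 0.066], [1.0, -0.0, 0.001, 0.001], [-0.001, -0.262, 0.965, -0.125], [0.0, 0.0, 0.0, 1.0]]
```

View pics/w1.png

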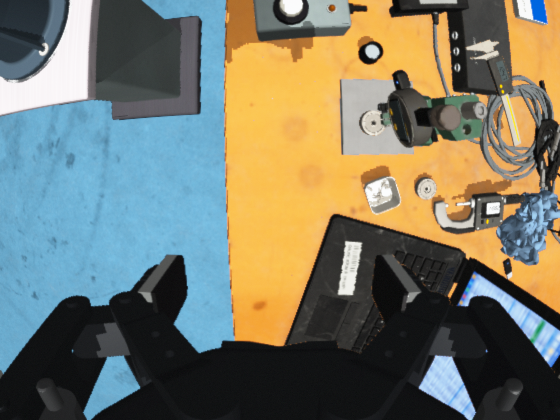

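The wrist view shows the bench's front edge at u≈228, the comparator base's left edge at u≈341 (v 80-155), the laptop's near corner at (334,215) and its edge running to (287,345), and the demagnetiser's corner at (258,38).

```bash
python3 - <<'E'
from h import *
d=load("w1");P=cloud(d)
pts=dict(edge1=(227,100),edge2=(230,300),base1=(341,82),base2=(341,153),lap=(334,215),lap2=(287,345),dem=(258,38),dem2=(350,30),dish=(365,190))
for n,(u,v) in pts.items(): print(n,onplane(d,u,v,0.).round(3), P[v,u].round(3))
t=load("top1");P=cloud(t)
print("rect",rect(P,.050,.056,(.39,.57),(-.11,.14)))
print(rect(P,.03,.3,(.38,.57),(-.11,.14)))
E
```

```text
edge1 [ 0.379 -0.18   0.   ] [ 0.379 -0.18  -0.001]
edge2 [ 0.373 -0.493 -0.   ] [ 0.245 -0.958 -0.754]
base1 [ 0.538 -0.153  0.   ] [ 0.53  -0.158  0.04 ]
base2 [ 0.54  -0.254  0.   ] [ 0.534 -0.251  0.032]
lap [ 0.534 -0.346  0.   ] [ 0.531 -0.342  0.013]
lap2 [ 0.468 -0.587  0.   ] [ 0.453 -0.268  0.388]
dem [ 0.421 -0.091  0.   ] [ 0.422 -0.094  0.011]
dem2 [ 0.551 -0.075  0.   ] [ 0.551 -0.075 -0.001]
dish [ 0.578 -0.308  0.   ] [ 0.571 -0.302  0.026]
rect (607, array([493.8,  21.7]), array([168.3, 222.7]), 5.8, np.float64(0.0535))
(2273, array([484.4,  16.7]), array([247.4, 170.2]), 89.7, np.float64(0.0586))
```

```bash
python3 -m crank '[{"dp":[0,1,0],"angular":[0,0,0]},{"dp":[0,1,0],"angular":[0,0,0]},{"dp":[0,1,0],"angular":[0,0,0]},{"dp":[0,1,0],"angular":[0,0,0]},{"dp":[0,1,0],"angular":[0,0,0]},{"dp":[0,1,0],"angular":[0,0,0]},{"dp":[0,1,0],"angular":[0,0,0]},{"dp":[0,1,0],"angular":[0,0,0]},{"dp":[0,1,0],"angular":[0,0,0]},{"dp":[0,1,0],"angular":[0,0,0]},{"dp":[0,1,0],"angular":[0,0,0]},{"dp":[0,1,0],"angular":[0,0,0]},{"dp":[0,1,0],"angular":[0,0,0]},{"dp":[0,1,0],"angular":[0,0,-4.3]},{"dp":[0.2,1,0],"angular":[0,0,-4.3]},{"dp":[0.3,1,0],"angular":[0,0,-4.2]},{"dp":[0,1,0],"angular":[0,0,0]},{"dp":[0,0,0],"angular":[0,0,0]},{"dp":[0,0,0],"angular":[0,0,0]}]'
python3 - <<'E'
from h import *
d=snap("wrist","w2")
E
```

```text
t: 3.3
tcp_pos: [0.4636, 0.2293, 0.33]
tool_rot: [0.782, 0.624, -0.001, 0.0]
force: [0.0, -0.2, -0.6]
finger_gap: 0.996
gripper_force: 0.0
```

View pics/w2.png

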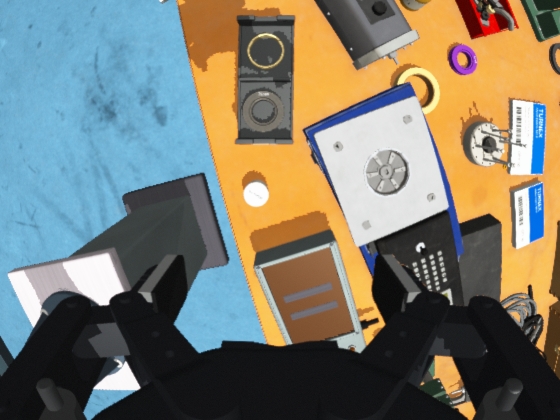

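The view shows the stack at (265,80), running straight up the image with ends at v≈15 and v≈143. The brass ring is at (268,51), the black ring at (262,104), the pot at (256,193), and the demagnetiser plate at (310,295).

```bash
python3 - <<'E'
from h import *
d=load("w2");P=cloud(d)
w=P.reshape(-1,3)
def sel(zl,zh,u,v): 
    Q=P[v[0]:v[1],u[0]:u[1]].reshape(-1,3); return Q[(Q[:,2]>zl)&(Q[:,2]<zh)]
q=sel(.096,.107,(225,305),(5,155));print(len(q),cv2.minAreaRect((q[:,:2]*1000).astype(np.float32)),np.median(q[:,2]))
q=sel(.066,.109,(225,305),(5,155));print(len(q),cv2.minAreaRect((q[:,:2]*1000).astype(np.float32)))
# image corners of dark tray
for c in [(240,16),(293,16),(237,142),(291,143)]: print(c,onplane(d,*c,.101)[:2].round(4))
# pot
q=sel(.02,.04,(240,272),(178,210));print("pot",q.mean(0).round(3))
# plate : brown pixels
hsv=cv2.cvtColor(d["image"],cv2.COLOR_BGR2HSV)
t=load("top1");
for im,dd,z in ((t,t,.057),(d,d,.057)):
    h=cv2.cvtColor(im["image"],cv2.COLOR_BGR2HSV);PP=cloud(im)
    m=(abs(PP[...,2]-.057)<.008)&(PP[...,0]>.40)&(PP[...,0]<.56)&(PP[...,1]>-.07)&(PP[...,1]<.14)&(h[...,1]>90)&(h[...,2]<130)
    vv,uu=np.nonzero(m);X=onplane(dd,uu,vv,z)[:,:2];print(len(X),cv2.minAreaRect((X*1000).astype(np.float32)),np.median(PP[m][:,2]))
h=cv2.cvtColor(t["image"],cv2.COLOR_BGR2HSV);m=np.zeros((420,560),bool);m[248:266,305:322]=True
m&=(h[...,1]<40)&(h[...,2]>190);vv,uu=np.nonzero(m);print("btn",len(uu),uu.mean(),vv.mean(),onplane(t,uu.mean(),vv.mean(),.066),np.nanmedian(cloud(t)[m][:,2]))
E
```

```text
424 ((474.0150451660156, 343.05194091796875), (146.2100830078125, 63.613197326660156), 76.0938949584961) 0.10021470687453596
7183 ((473.45404052734375, 342.86322021484375), (147.1852264404297, 64.8032455444336), 76.17329406738281)
(240, 16) [0.4638 0.419 ]
(293, 16) [0.5198 0.4053]
(237, 142) [0.4291 0.2813]
(291, 143) [0.4861 0.2668]
pot [0.427 0.205 0.027]
894 ((484.5107116699219, 27.821395874023438), (160.15199279785156, 185.49404907226562), 2.996107339859009) 0.057564368142090205
949 ((491.5020751953125, 27.805801391601562), (139.40309143066406, 195.2122039794922), 6.066977024078369) 0.056716471708226746
btn 34 313.70588235294116 255.85294117647058 [ 0.46706434 -0.06780468  0.066     ] 0.07823754487777579
```

```bash
python3 -m crank '[{"dp":[0.1,1,0],"angular":[0,0,-1.1]},{"dp":[0.1,1,0],"angular":[0,0,0]},{"dp":[0.1,1,-0.5],"angular":[0,0,0]},{"dp":[0.04,0.79,-0.7],"angular":[0,0,0]},{"dp":[0,0,-1],"angular":[0,0,0]},{"dp":[0,0,-1],"angular":[0,0,0]},{"dp":[0,0,-1],"angular":[0,0,0]},{"dp":[0,0,-1],"angular":[0,0,0]},{"dp":[0,0,-1],"angular":[0,0,0]},{"dp":[0,0,-0.5],"angular":[0,0,0]},{"dp":[0,0,0],"angular":[0,0,0]},{"dp":[0,0,0],"angular":[0,0,0]}]'
python3 - <<'E'
from h import *
d=snap("wrist","w3")
E
```

```text
t: 4.55
tcp_pos: [0.4745, 0.3428, 0.13]
tool_rot: [0.788, 0.616, -0.0, 0.0]
force: [0.6, 0.3, 0.4]
finger_gap: 1.001
gripper_force: 0.0
```

View pics/w3.png

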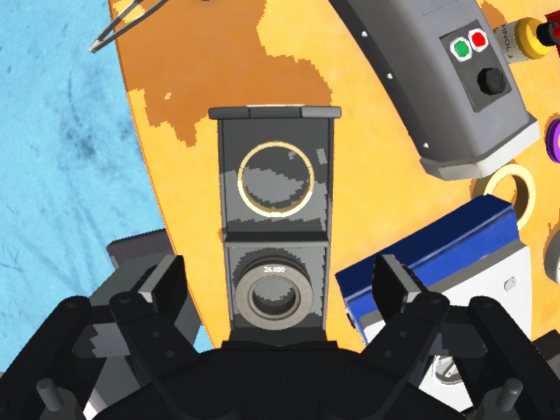

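The tray lies centred between the fingers (u≈277), with the blue box's corner at (337,272). I check the right finger's clearance from it.

```bash
python3 - <<'E'
from h import *
for f in ("w2","w3","top0"):
    P=cloud(load(f)).reshape(-1,3);a=np.deg2rad(76.1);r=P-[.4737,.343,0]
    X=r[:,0]*np.cos(a)+r[:,1]*np.sin(a);Y=-r[:,0]*np.sin(a)+r[:,1]*np.cos(a)
    for s in (1,-1):
        for w in (16,40):
            m=(Y*s>.038)&(Y*s<.064)&(abs(X)<w/1000)&(P[:,2]<.12)&(P[:,2]>.02);print(f,s,w,m.sum(),np.round(P[m].max(0),3) if m.any() else "", np.round((Y[m]*s).min(),3) if m.any() else '')
E
```

```text
w2 1 16 0  
w2 1 40 0  
w2 -1 16 0  
w2 -1 40 0  
w3 1 16 0  
w3 1 40 0  
w3 -1 16 0  
w3 -1 40 0  
top0 1 16 0  
top0 1 40 0  
top0 -1 16 0  
top0 -1 40 0
```

Clear. Descend and grip the top tray.

```bash
python3 -m crank '[{"dp":[0,0,-0.6],"angular":[0,0,0]},{"dp":[0,0,-0.6],"angular":[0,0,0]},{"dp":[0,0,-0.56],"angular":[0,0,0]},{"dp":[0,0,0],"angular":[0,0,0]},{"dp":[0,0,0],"angular":[0,0,0]}]'; python3 -m crank '[{"dp":[0,0,0],"angular":[0,0,0]},{"dp":[0,0,0],"angular":[0,0,0]},{"dp":[0,0,0],"angular":[0,0,0]},{"dp":[0,0,0],"angular":[0,0,0]},{"dp":[0,0,0],"angular":[0,0,0]},{"dp":[0,0,0],"angular":[0,0,0]},{"dp":[0,0,0],"angular":[0,0,0]},{"dp":[0,0,0],"angular":[0,0,0]}]' 1 50
```

```text
t: 5.1
tcp_pos: [0.4746, 0.3441, 0.0782]
tool_rot: [0.787, 0.616, 0.001, 0.0]
force: [-0.4, 0.5, -0.0]
finger_gap: 1.006
gripper_force: 0.0
t: 5.9
tcp_pos: [0.4742, 0.3443, 0.0789]
tool_rot: [0.787, 0.617, 0.001, 0.0]
force: [0.4, -0.4, 5.4]
finger_gap: 0.733
gripper_force: 54.1
```

```bash
python3 -m crank '[{"dp":[0,0,0.1],"angular":[0,0,0]},{"dp":[0,0,0.2],"angular":[0,0,0]},{"dp":[0,0,0.3],"angular":[0,0,0]},{"dp":[0,0,0.5],"angular":[0,0,0]},{"dp":[0,0,0.6],"angular":[0,0,0]},{"dp":[0,0,0.6],"angular":[0,0,0]},{"dp":[0,0,0.6],"angular":[0,0,0]},{"dp":[0,0,0.5],"angular":[0,0,0]},{"dp":[0,0,0.3],"angular":[0,0,0]},{"dp":[0,0,0.2],"angular":[0,0,0]},{"dp":[0,0,0],"angular":[0,0,0]}]'
python3 - <<'E'
from h import *
snap("side","s1"); d=snap("wrist","w4"); cv2.imwrite("pics/c2.png",np.hstack([load("s1")["image"][200:400,150:430],d["image"][80:420,130:430][:200]]))
E
```

```text
t: 7.0
tcp_pos: [0.474, 0.344, 0.1947]
tool_rot: [0.787, 0.616, 0.001, 0.0]
force: [-0.3, -0.4, -4.0]
finger_gap: 0.732
gripper_force: 55.7
```

View pics/c2.png

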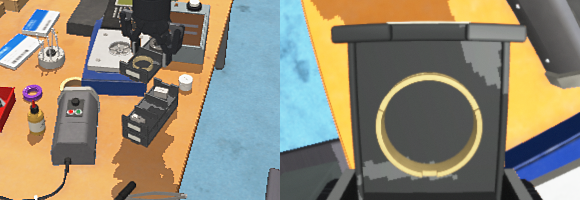

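The top tray came away alone. It's level, with the brass ring centred in its compartment. I carry it to the right.

```bash
python3 -m crank '[{"dp":[0,-0.3,0],"angular":[0,0,0.7]},{"dp":[-0.06,-0.6,0],"angular":[0,0,0.7]},{"dp":[-0.06,-0.8,0],"angular":[0,0,0.7]},{"dp":[-0.06,-1,0],"angular":[0,0,0.7]},{"dp":[-0.06,-1,0],"angular":[0,0,0.7]},{"dp":[-0.06,-1,0],"angular":[0,0,0.7]},{"dp":[-0.06,-1,0],"angular":[0,0,0.7]},{"dp":[-0.06,-1,0],"angular":[0,0,0.7]},{"dp":[-0.06,-1,0],"angular":[0,0,0.7]},{"dp":[-0.06,-1,0],"angular":[0,0,0.7]},{"dp":[-0.06,-1,0],"angular":[0,0,0.7]},{"dp":[-0.06,-1,0],"angular":[0,0,0.7]},{"dp":[-0.06,-1,0],"angular":[0,0,0.7]},{"dp":[-0.06,-1,0],"angular":[0,0,0.7]},{"dp":[-0.06,-1,0],"angular":[0,0,0.7]},{"dp":[-0.06,-1,0],"angular":[0,0,0.7]},{"dp":[-0.06,-1,0],"angular":[0,0,0.7]},{"dp":[-0.06,-1,0],"angular":[0,0,0.7]},{"dp":[-0.06,-1,0],"angular":[0,0,0.7]},{"dp":[-0.06,-1,0],"angular":[0,0,0.7]}]';python3 -m crank '[{"dp":[0,-1,0],"angular":[0,0,0]},{"dp":[0,-1,0],"angular":[0,0,0]},{"dp":[0,-1,0],"angular":[0,0,0]},{"dp":[0,-0.8,0],"angular":[0,0,0]},{"dp":[0,-0.6,0],"angular":[0,0,0]},{"dp":[0,-0.37,-0.3],"angular":[0,0,0]},{"dp":[0,0,-0.6],"angular":[0,0,0]},{"dp":[0,0,-0.9],"angular":[0,0,0]},{"dp":[0,0,-1],"angular":[0,0,0]},{"dp":[0,0,-1],"angular":[0,0,0]},{"dp":[0,0,-0.8],"angular":[0,0,0]},{"dp":[0,0,-0.5],"angular":[0,0,0]},{"dp":[0,0,-0.3],"angular":[0,0,0]},{"dp":[0,0,-0.2],"angular":[0,0,0]},{"dp":[0,0,0],"angular":[0,0,0]},{"dp":[0,0,0],"angular":[0,0,0]}]'
```

```text
t: 9.1
tcp_pos: [0.4385, -0.2184, 0.1935]
tool_rot: [0.706, 0.708, -0.0, -0.001]
force: [0.1, 0.2, -3.6]
finger_gap: 0.731
gripper_force: 55.7
t: 10.7
tcp_pos: [0.44, -0.3607, 0.0268]
tool_rot: [0.706, 0.708, -0.0, 0.001]
force: [0.1, 0.4, -3.7]
finger_gap: 0.731
gripper_force: 55.9
```

```bash
python3 -m crank '[{"dp":[0,0,-0.2],"angular":[0,0,0]},{"dp":[0,0,-0.1],"angular":[0,0,0]},{"dp":[0,0,-0.05],"angular":[0,0,0]},{"dp":[0,0,-0.03],"angular":[0,0,0]},{"dp":[0,0,0],"angular":[0,0,0]}]'
```

```text
t: 11.2
tcp_pos: [0.4395, -0.3601, 0.015]
tool_rot: [0.706, 0.708, -0.0, 0.0]
force: [-0.3, 0.5, 0.5]
finger_gap: 0.735
gripper_force: 56.3
```

On the bench. Release, rise, and return for the middle tray.

```bash
python3 -m crank '[{"dp":[0,0,0],"angular":[0,0,0]},{"dp":[0,0,0],"angular":[0,0,0]},{"dp":[0,0,0],"angular":[0,0,0]},{"dp":[0,0,0],"angular":[0,0,0]},{"dp":[0,0,0.3],"angular":[0,0,0]},{"dp":[0,0,0.6],"angular":[0,0,0]},{"dp":[0,0,1],"angular":[0,0,0]},{"dp":[0,0,1],"angular":[0,0,0]},{"dp":[0,0,1],"angular":[0,0,0]},{"dp":[0,0,1],"angular":[0,0,0]},{"dp":[0,0,1],"angular":[0,0,0]},{"dp":[0.04,1,0],"angular":[0,0,-0.6]},{"dp":[0.05,1,0],"angular":[0,0,-0.6]},{"dp":[0.05,1,0],"angular":[0,0,-0.6]},{"dp":[0.05,1,0],"angular":[0,0,-0.6]},{"dp":[0.05,1,0],"angular":[0,0,-0.6]},{"dp":[0.05,1,0],"angular":[0,0,-0.6]},{"dp":[0.05,1,0],"angular":[0,0,-0.6]},{"dp":[0.05,1,0],"angular":[0,0,-0.6]},{"dp":[0.05,1,0],"angular":[0,0,-0.6]}]' 0;python3 -m crank '[{"dp":[0.05,1,0],"angular":[0,0,-0.6]},{"dp":[0.05,1,0],"angular":[0,0,-0.6]},{"dp":[0.05,1,0],"angular":[0,0,-0.6]},{"dp":[0.05,1,0],"angular":[0,0,-0.6]},{"dp":[0.05,1,0],"angular":[0,0,-0.6]},{"dp":[0.05,1,0],"angular":[0,0,-0.6]},{"dp":[0.05,1,0],"angular":[0,0,-0.6]},{"dp":[0.05,1,0],"angular":[0,0,-0.6]},{"dp":[0.05,1,0],"angular":[0,0,-0.6]},{"dp":[0.05,1,0],"angular":[0,0,-0.6]},{"dp":[0.05,1,0],"angular":[0,0,-0.6]},{"dp":[0.05,1,0],"angular":[0,0,-0.6]},{"dp":[0.05,1,0],"angular":[0,0,-0.6]},{"dp":[0.05,1,0],"angular":[0,0,-0.6]},{"dp":[0,0.4,-0.5],"angular":[0,0,-0.1]},{"dp":[0,0,0],"angular":[0,0,0]},{"dp":[0,0,0],"angular":[0,0,0]}]'
python3 - <<'E'
from h import *
d=snap("wrist","w5");P=cloud(d)
Q=P[:330].reshape(-1,3);Q=Q[(abs(Q[:,0]-.474)<.1)&(abs(Q[:,1]-.343)<.1)]
for zl,zh in ((.064,.075),(.035,.080)):
    q=Q[(Q[:,2]>zl)&(Q[:,2]<zh)];print(len(q),cv2.minAreaRect((q[:,:2]*1000).astype(np.float32)),np.median(q[:,2]))
E
```

```text
t: 13.2
tcp_pos: [0.4526, -0.089, 0.1923]
tool_rot: [0.739, 0.674, 0.0, 0.0]
force: [-0.4, -0.6, -0.4]
finger_gap: 1.0
gripper_force: 0.0
t: 14.9
tcp_pos: [0.4727, 0.3406, 0.1756]
tool_rot: [0.787, 0.617, -0.002, -0.0]
force: [0.2, -0.9, 0.1]
finger_gap: 1.002
gripper_force: 0.0
930 ((512.704833984375, 333.82171630859375), (146.73924255371094, 143.2734832763672), 76.56240844726562) 0.06838253305911705
17133 ((500.3289794921875, 343.1651916503906), (199.62693786621094, 147.30514526367188), 89.99443817138672) 0.043904097439189826
```

View pics/w5.png

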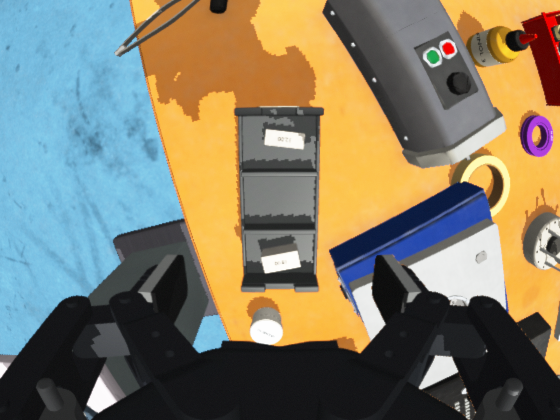

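The middle tray stands in place: top end at v≈108, bottom end at v≈290, u 237-322, with a white-labelled block in each outer compartment at (284,139) and (280,258).

```bash
python3 - <<'E'
from h import *
d=load("w5");P=cloud(d)
for zl,zh in ((.062,.075),(.040,.080)):
    q=P[100:300,225:327].reshape(-1,3);q=q[(q[:,2]>zl)&(q[:,2]<zh)];print(len(q),cv2.minAreaRect((q[:,:2]*1000).astype(np.float32)),np.median(q[:,2]))
E
```

```text
1318 ((473.841064453125, 343.107421875), (146.7309112548828, 63.38125228881836), 76.55279541015625) 0.06775994584706412
14484 ((473.9023132324219, 343.6255187988281), (147.73428344726562, 64.45973205566406), 76.51529693603516) 0.0434098759933903
```

```bash
python3 -m crank '[{"dp":[0.04,0.09,-0.6],"angular":[0,0,0]},{"dp":[0,0,-0.9],"angular":[0,0,0]},{"dp":[0,0,-0.9],"angular":[0,0,0]},{"dp":[0,0,-0.8],"angular":[0,0,0]},{"dp":[0,0,-0.6],"angular":[0,0,0]},{"dp":[0,0,-0.5],"angular":[0,0,0]},{"dp":[0,0,0],"angular":[0,0,0]},{"dp":[0,0,0],"angular":[0,0,0]}]'; python3 -m crank '[{"dp":[0,0,0],"angular":[0,0,0]},{"dp":[0,0,0],"angular":[0,0,0]},{"dp":[0,0,0],"angular":[0,0,0]},{"dp":[0,0,0],"angular":[0,0,0]},{"dp":[0,0,0],"angular":[0,0,0]},{"dp":[0,0,0],"angular":[0,0,0]},{"dp":[0,0,0],"angular":[0,0,0]},{"dp":[0,0,0],"angular":[0,0,0]}]' 1 50
```

```text
t: 15.75
tcp_pos: [0.4753, 0.344, 0.0479]
tool_rot: [0.787, 0.617, 0.0, 0.0]
force: [-0.4, 0.3, 0.3]
finger_gap: 0.997
gripper_force: 0.0
t: 16.55
tcp_pos: [0.4752, 0.3447, 0.0492]
tool_rot: [0.787, 0.617, 0.001, 0.0]
force: [-1.2, -1.4, 5.9]
finger_gap: 0.729
gripper_force: 54.9
```

```bash
python3 -m crank '[{"dp":[0,0,0.1],"angular":[0,0,0]},{"dp":[0,0,0.2],"angular":[0,0,0]},{"dp":[0,0,0.3],"angular":[0,0,0]},{"dp":[0,0,0.5],"angular":[0,0,0]},{"dp":[0,0,0.6],"angular":[0,0,0]},{"dp":[0,0,0.6],"angular":[0,0,0]},{"dp":[0,0,0.6],"angular":[0,0,0]},{"dp":[0,0,0.6],"angular":[0,0,0]},{"dp":[0,0,0.6],"angular":[0,0,0]},{"dp":[0,0,0.5],"angular":[0,0,0]},{"dp":[0,0,0.3],"angular":[0,0,0]},{"dp":[0,0,0],"angular":[0,0,0]}]'
python3 - <<'E'
from h import *
snap("side","s2");d=snap("wrist","w6"); cv2.imwrite("pics/c3.png",np.hstack([load("s2")["image"][200:400,150:430],d["image"][80:280,130:430]]))
E
```

```text
t: 17.75
tcp_pos: [0.4757, 0.3449, 0.1967]
tool_rot: [0.787, 0.617, 0.002, 0.0]
force: [-0.2, -0.4, -2.9]
finger_gap: 0.731
gripper_force: 55.6
```

View pics/c3.png

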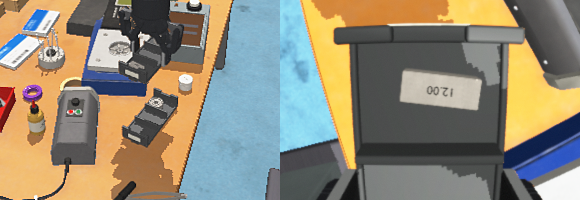

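The middle tray is up and level with its block inside. A disc shows in the middle compartment of the bottom tray. I carry this tray over to y = -0.20.

```bash
python3 -m crank '[{"dp":[0,-0.3,0],"angular":[0,0,0.7]},{"dp":[-0.06,-0.6,0],"angular":[0,0,0.7]},{"dp":[-0.06,-0.8,0],"angular":[0,0,0.7]},{"dp":[-0.06,-1,0],"angular":[0,0,0.7]},{"dp":[-0.06,-1,0],"angular":[0,0,0.7]},{"dp":[-0.06,-1,0],"angular":[0,0,0.7]},{"dp":[-0.06,-1,0],"angular":[0,0,0.7]},{"dp":[-0.06,-1,0],"angular":[0,0,0.7]},{"dp":[-0.06,-1,0],"angular":[0,0,0.7]},{"dp":[-0.06,-1,0],"angular":[0,0,0.7]},{"dp":[-0.06,-1,0],"angular":[0,0,0.7]},{"dp":[-0.06,-1,0],"angular":[0,0,0.7]},{"dp":[-0.06,-1,0],"angular":[0,0,0.7]},{"dp":[-0.06,-1,0],"angular":[0,0,0.7]},{"dp":[-0.06,-1,0],"angular":[0,0,0.7]},{"dp":[-0.06,-1,0],"angular":[0,0,0.7]},{"dp":[-0.06,-1,0],"angular":[0,0,0.7]},{"dp":[-0.06,-0.8,0],"angular":[0,0,0.7]},{"dp":[0,-0.6,0],"angular":[0,0,0.7]},{"dp":[0,-0.8,0],"angular":[0,0,0.5]}]';python3 -m crank '[{"dp":[0,-0.25,-0.3],"angular":[0,0,0]},{"dp":[0,0,-0.6],"angular":[0,0,0]},{"dp":[0,0,-0.9],"angular":[0,0,0]},{"dp":[0,0,-1],"angular":[0,0,0]},{"dp":[0,0,-1],"angular":[0,0,0]},{"dp":[0,0,-0.8],"angular":[0,0,0]},{"dp":[0,0,-0.5],"angular":[0,0,0]},{"dp":[0,0,-0.3],"angular":[0,0,0]},{"dp":[0,0,-0.2],"angular":[0,0,0]},{"dp":[0,0,-0.1],"angular":[0,0,0]},{"dp":[0,0,-0.1],"angular":[0,0,0]},{"dp":[0,0,0],"angular":[0,0,0]},{"dp":[0,0,0],"angular":[0,0,0]}]'
```

```text
t: 19.85
tcp_pos: [0.4429, -0.1929, 0.1938]
tool_rot: [0.707, 0.707, -0.0, -0.002]
force: [-0.1, -0.7, -2.7]
finger_gap: 0.734
gripper_force: 55.6
t: 21.15
tcp_pos: [0.4446, -0.2002, 0.0211]
tool_rot: [0.707, 0.707, 0.0, 0.001]
force: [0.3, -0.0, -2.5]
finger_gap: 0.735
gripper_force: 55.9
```

```bash
python3 -m crank '[{"dp":[0,0,-0.08],"angular":[0,0,0]},{"dp":[0,0,-0.05],"angular":[0,0,0]},{"dp":[0,0,-0.04],"angular":[0,0,0]},{"dp":[0,0,0],"angular":[0,0,0]}]'
```

```text
t: 21.55
tcp_pos: [0.4446, -0.2002, 0.0172]
tool_rot: [0.707, 0.707, 0.0, 0.001]
force: [-2.0, 1.1, 13.1]
finger_gap: 0.732
gripper_force: 57.6
```

```bash
python3 -m crank '[{"dp":[0,0,0.05],"angular":[0,0,0]},{"dp":[0,0,0],"angular":[0,0,0]},{"dp":[0,0,0],"angular":[0,0,0]},{"dp":[0,0,0],"angular":[0,0,0]},{"dp":[0,0,0.3],"angular":[0,0,0]},{"dp":[0,0,0.6],"angular":[0,0,0]},{"dp":[0,0,1],"angular":[0,0,0]},{"dp":[0,0,1],"angular":[0,0,0]},{"dp":[0,0,1],"angular":[0,0,0]},{"dp":[0,0,1],"angular":[0,0,0]},{"dp":[0,0.5,0.4],"angular":[0,0,0]},{"dp":[0.06,1,0],"angular":[0,0,-0.8]},{"dp":[0.06,1,0],"angular":[0,0,-0.8]},{"dp":[0.06,1,0],"angular":[0,0,-0.8]},{"dp":[0.06,1,0],"angular":[0,0,-0.8]},{"dp":[0.06,1,0],"angular":[0,0,-0.8]},{"dp":[0.06,1,0],"angular":[0,0,-0.8]},{"dp":[0.06,1,0],"angular":[0,0,-0.8]},{"dp":[0.06,1,0],"angular":[0,0,-0.8]},{"dp":[0.06,1,0],"angular":[0,0,-0.8]}]' 0;python3 -m crank '[{"dp":[0.06,1,0],"angular":[0,0,-0.8]},{"dp":[0.06,1,0],"angular":[0,0,-0.8]},{"dp":[0.06,1,0],"angular":[0,0,-0.8]},{"dp":[0.06,1,0],"angular":[0,0,-0.8]},{"dp":[0.06,1,0],"angular":[0,0,-0.8]},{"dp":[0.06,1,0],"angular":[0,0,-0.8]},{"dp":[0.06,1,0],"angular":[0,0,-0.8]},{"dp":[0,1,0],"angular":[0,0,-0.8]},{"dp":[0,0.5,0],"angular":[0,0,0]},{"dp":[0,0,0],"angular":[0,0,0]},{"dp":[0,0,0],"angular":[0,0,0]}]'
python3 - <<'E'
from h import *
d=snap("wrist","w7");P=cloud(d)
for zl,zh in ((.032,.045),(.008,.045)):
    q=P[100:300,225:327].reshape(-1,3);q=q[(q[:,2]>zl)&(q[:,2]<zh)];print(len(q),cv2.minAreaRect((q[:,:2]*1000).astype(np.float32)),np.median(q[:,2]))
E
```

```text
t: 23.55
tcp_pos: [0.459, 0.0871, 0.1754]
tool_rot: [0.75, 0.661, -0.001, -0.001]
force: [1.1, -0.8, 0.5]
finger_gap: 1.001
gripper_force: 0.0
t: 24.65
tcp_pos: [0.4721, 0.3394, 0.1754]
tool_rot: [0.785, 0.619, -0.001, 0.0]
force: [-0.4, 0.3, 0.8]
finger_gap: 1.0
gripper_force: 0.0
742 ((473.80010986328125, 343.579345703125), (145.8305206298828, 63.6908073425293), 76.44611358642578) 0.036306915943497
11665 ((473.8633117675781, 344.1273193359375), (147.1337890625, 64.36782836914062), 76.21895599365234) 0.0113139857043274
```

View pics/w7.png

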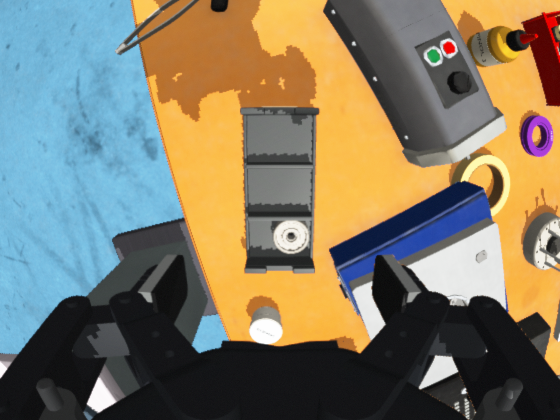

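The bottom tray (u 246-316, v 107-272) holds one disc, in the near compartment at (291,236); the other two are empty. I measure the disc.

```bash
python3 - <<'E'
from h import *
d=load("w7");P=cloud(d)
m=np.zeros((420,560),bool);m[212:262,266:316]=True
m&=(P[...,2]>.0195)&(P[...,2]<.029)
m=cv2.morphologyEx(m.astype(np.uint8),cv2.MORPH_OPEN,np.ones((3,3)))
n,l,s,c=cv2.connectedComponentsWithStats(m);i=1+s[1:,4].argmax();q=P[l==i]
print(s[i],cv2.minEnclosingCircle((q[:,:2]*1000).astype(np.float32)),np.percentile(q[:,2],[10,50,90]))
g=cv2.cvtColor(d["image"],cv2.COLOR_BGR2GRAY);b=np.zeros_like(g);b[212:262,266:316]=g[212:262,266:316]>110
n,l,s,c=cv2.connectedComponentsWithStats(b);i=1+s[1:,4].argmax();vv,uu=np.nonzero(l==i);X=onplane(d,uu,vv,.0245)
print(s[i],cv2.minEnclosingCircle((X[:,:2]*1000).astype(np.float32)),X.mean(0))
a=np.deg2rad(76.3);r=X.mean(0)[:2]-[.4738,.3438];print(r@[np.cos(a),np.sin(a)],r@[-np.sin(a),np.cos(a)])
# earlier: bottom tray in s2 
E
```

```text
[ 266  214   46   39 1179] ((474.0856018066406, 308.5870056152344), 23.870620727539062) [0.02076942 0.02282919 0.02729752]
[ 266  212   50   50 1560] ((476.2882995605469, 298.9935302734375), 31.030771255493164) [0.4756964  0.30231079 0.0245    ]
-0.03985966136092661 -0.011668673328074716
```

```bash
python3 - <<'E'
from h import *
d=load("w7");P=cloud(d)
h=cv2.cvtColor(d["image"],cv2.COLOR_BGR2HSV);b=np.zeros((420,560),np.uint8)
b[214:262,262:312]=((h[...,1]<60)&(h[...,2]>130))[214:262,262:312]
b=cv2.morphologyEx(b,cv2.MORPH_CLOSE,np.ones((5,5)))
n,l,s,c=cv2.connectedComponentsWithStats(b);i=1+s[1:,4].argmax();print(s[i],c[i])
print("ztop",np.percentile(P[l==i][:,2],[5,25,50,75,95]).round(4))
vv,uu=np.nonzero(l==i)
for z in (.0245,):
  X=onplane(d,uu,vv,z);c2,r2=cv2.minEnclosingCircle((X[:,:2]*1000).astype(np.float32));print(c2,r2,X.mean(0))
a=np.deg2rad(76.3)
for p in (np.array(c2)/1000,X.mean(0)[:2]):
  r=p-[.4738,.3438];print(r@[np.cos(a),np.sin(a)],r@[-np.sin(a),np.cos(a)])
o=cv2.resize(d["image"][200:280,235:325],None,fx=5,fy=5,interpolation=cv2.INTER_CUBIC);o2=cv2.resize(b[200:280,235:325]*255,None,fx=3,fy=3);cv2.imwrite("pics/c4.png",o)
E
```

```text
[ 262  218   50   36 1456] [286.1978022  234.25068681]
ztop [nan nan nan nan nan]
(471.06329345703125, 304.997314453125) 25.834115982055664 [0.47083332 0.30394754 0.0245    ]
-0.03834687150057415 -0.006531111273775956
-0.039421244659574334 -0.006556311595667424
```

View pics/c4.png

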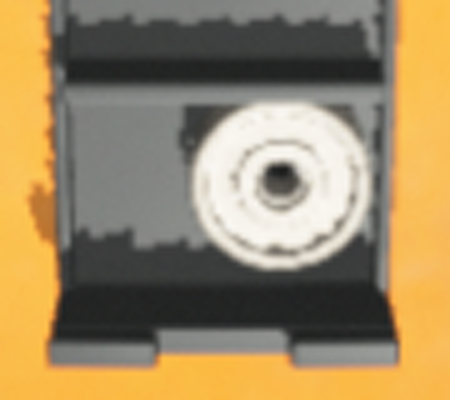

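The crop shows the disc's top at crop (282,184), which is image pixel (291.4,236.8). It is about 36 px wide, offset to the right in its compartment, and clear of the near wall.

```bash
python3 - <<'E'
from h import *
d=load("w7");P=cloud(d);c=(291.4,236.8);r=17.2
vv,uu=np.mgrid[:420,:560];rr=np.hypot(uu-c[0],vv-c[1]);q=P[(rr<15)&(rr>6)];print("ztop",np.nanpercentile(q[:,2],[10,50,90]))
for z in (.024,.025):
  L=onplane(d,[c[0]-17.9,c[0]+18,c[0],c[0]],[c[1],c[1],c[1]-17.3,c[1]+17.2],z);C=onplane(d,*c,z)
  print(C.round(4),np.linalg.norm(L[0]-L[1]),np.linalg.norm(L[2]-L[3]))
  a=np.deg2rad(76.3);r=C[:2]-[.4738,.3438];print(r@[np.cos(a),np.sin(a)],r@[-np.sin(a),np.cos(a)])
print(sense()["tcp_pos"])
E
```

```text
ztop [0.02069914 0.0217639  0.02356659]
[0.4748 0.3004 0.024 ] 0.032627744360912786 0.03349743497872265
-0.04194737053234355 -0.011302883612785848
[0.4749 0.3007 0.025 ] 0.0325097530199889 0.03337629858550682
-0.04157356180932109 -0.011262043046337924
[0.47240331 0.33888143 0.17559223]
```

```bash
python3 - <<'E'
from h import *
for f in ("w7","w2"):
    P=cloud(load(f)).reshape(-1,3);a=np.deg2rad(76.3);r=P-[.4738,.3438,0]
    X=r[:,0]*np.cos(a)+r[:,1]*np.sin(a);Y=-r[:,0]*np.sin(a)+r[:,1]*np.cos(a)
    for y0,y1 in ((-.044,-.038),(-.05,-.044),(-.056,-.05),(-.062,-.056),(-.07,-.062),(-.08,-.07)):
        m=(Y>y0)&(Y<y1)&(abs(X+.042)<.016)&(P[:,2]<.12)&(P[:,2]>.008);print(f,y0,m.sum(),P[m][:,2].max().round(3) if m.any() else "")
E
```

```text
w7 -0.044 0 
w7 -0.05 40 0.056
w7 -0.056 177 0.058
w7 -0.062 209 0.059
w7 -0.07 408 0.089
w7 -0.08 487 0.088
w2 -0.044 0 
w2 -0.05 4 0.054
w2 -0.056 17 0.056
w2 -0.062 32 0.058
w2 -0.07 75 0.088
w2 -0.08 132 0.089
```

```bash
python3 - <<'E'
from h import *
for f in ("w7","w3"):
    P=cloud(load(f)).reshape(-1,3);a=np.deg2rad(76.3);r=P-[.4738,.3438,0]
    X=r[:,0]*np.cos(a)+r[:,1]*np.sin(a);Y=-r[:,0]*np.sin(a)+r[:,1]*np.cos(a)
    for x in np.arange(-.08,.03,.01):
        o=[]
        for z0,z1 in ((.02,.045),(.045,.075),(.075,.12)):
            m=(Y<-.036)&(Y>-.16)&(abs(X-x)<.005)&(P[:,2]<z1)&(P[:,2]>z0);o.append(np.sort(Y[m])[-4].round(3) if m.sum()>4 else None)
        print(f,x.round(3),o)
E
```

```text
w7 -0.08 [np.float64(-0.055), np.float64(-0.056), np.float64(-0.061)]
w7 -0.07 [np.float64(-0.052), np.float64(-0.053), np.float64(-0.057)]
w7 -0.06 [np.float64(-0.048), np.float64(-0.048), np.float64(-0.056)]
w7 -0.05 [np.float64(-0.054), np.float64(-0.055), np.float64(-0.07)]
w7 -0.04 [np.float64(-0.072), np.float64(-0.074), np.float64(-0.095)]
w7 -0.03 [np.float64(-0.091), np.float64(-0.092), np.float64(-0.115)]
w7 -0.02 [np.float64(-0.11), np.float64(-0.112), np.float64(-0.139)]
w7 -0.01 [np.float64(-0.129), np.float64(-0.13), None]
w7 -0.0 [np.float64(-0.148), np.float64(-0.15), None]
w7 0.01 [None, None, None]
w7 0.02 [None, None, None]
w3 -0.08 [np.float64(-0.056), np.float64(-0.056), None]
w3 -0.07 [np.float64(-0.052), np.float64(-0.053), np.float64(-0.058)]
w3 -0.06 [np.float64(-0.047), np.float64(-0.048), np.float64(-0.056)]
w3 -0.05 [np.float64(-0.053), np.float64(-0.055), np.float64(-0.116)]
w3 -0.04 [np.float64(-0.072), np.float64(-0.097), np.float64(-0.102)]
w3 -0.03 [np.float64(-0.091), np.float64(-0.093), np.float64(-0.115)]
w3 -0.02 [np.float64(-0.11), np.float64(-0.111), np.float64(-0.137)]
w3 -0.01 [np.float64(-0.129), np.float64(-0.13), None]
w3 -0.0 [np.float64(-0.148), np.float64(-0.149), None]
w3 0.01 [None, None, None]
w3 0.02 [None, None, None]
```

The disc is 33 mm across, standing off-centre at tray (-42,-11) mm. The corner of the blue box at tray (-57,-47) crowds the right finger, so I go in with a narrower opening, turned 10°, biased to the left.

```bash
python3 -m crank '[{"dp":[-0.05,-0.65,0],"angular":[0,0,5]},{"dp":[0,-0.64,0],"angular":[0,0,4.8]},{"dp":[0,0,-0.6],"angular":[0,0,0]},{"dp":[0,0,-0.9],"angular":[0,0,0]},{"dp":[0,0,-0.9],"angular":[0,0,0]},{"dp":[0,0,-0.8],"angular":[0,0,0]},{"dp":[0,0,-0.5],"angular":[0,0,0]},{"dp":[0,0,0],"angular":[0,0,0]},{"dp":[0,0,0],"angular":[0,0,0]}]' 0.46
python3 - <<'E'
from h import *
d=snap("wrist","w8")
E
```

```text
t: 25.6
tcp_pos: [0.4718, 0.3003, 0.0652]
tool_rot: [0.731, 0.683, -0.0, -0.0]
force: [0.1, 0.1, 0.6]
finger_gap: 0.542
gripper_force: 0.0
```

View pics/w8.png

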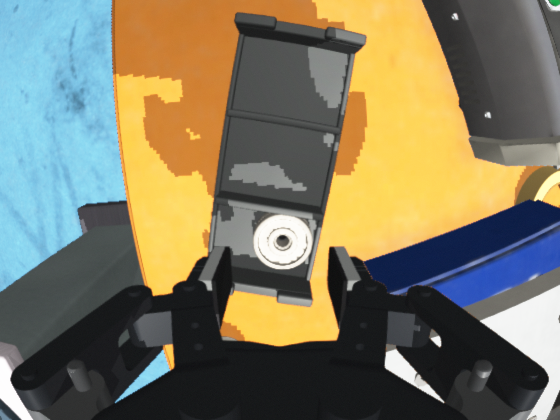

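The right finger (340,280) clears the blue box's edge (365,262), and the disc at (283,241) lies between the pads. Descend.

```bash
python3 -m crank '[{"dp":[-0.02,0,-0.4],"angular":[0,0,0]},{"dp":[0,0,-0.3],"angular":[0,0,0]},{"dp":[0,0,-0.2],"angular":[0,0,0]},{"dp":[0,0,-0.1],"angular":[0,0,0]},{"dp":[0,0,0],"angular":[0,0,0]},{"dp":[0,0,0],"angular":[0,0,0]}]'
```

```text
t: 26.25
tcp_pos: [0.4711, 0.3014, 0.035]
tool_rot: [0.73, 0.683, 0.0, 0.0]
force: [0.7, 0.4, 0.4]
finger_gap: 0.541
gripper_force: 0.0
```

```bash
python3 -m crank '[{"dp":[0,0,-0.05],"angular":[0,0,0]},{"dp":[0,0,0],"angular":[0,0,0]},{"dp":[0,0,0],"angular":[0,0,0]},{"dp":[0,0,0],"angular":[0,0,0]},{"dp":[0,0,0],"angular":[0,0,0]},{"dp":[0,0,0],"angular":[0,0,0]},{"dp":[0,0,0],"angular":[0,0,0]}]' 0.85 30
```

```text
t: 26.95
tcp_pos: [0.4717, 0.3016, 0.0341]
tool_rot: [0.73, 0.683, 0.001, 0.0]
force: [-0.3, -0.1, 5.6]
finger_gap: 0.359
gripper_force: 29.9
```

```bash
python3 -m crank '[{"dp":[0,0,0.2],"angular":[0,0,0]},{"dp":[0,0,0.4],"angular":[0,0,0]},{"dp":[0,0,0.8],"angular":[0,0,0]},{"dp":[0,0,1],"angular":[0,0,0]},{"dp":[0,0,1],"angular":[0,0,0]},{"dp":[0,0,0.6],"angular":[0,0,0]},{"dp":[0,0,0],"angular":[0,0,0]}]'
python3 - <<'E'
from h import *
# plate pose: bezel/plate from w2 & top1 depth at box region
for f in ("w2","top1","top0"):
    d=load(f);P=cloud(d);h=cv2.cvtColor(d["image"],cv2.COLOR_BGR2HSV)
    m=(abs(P[...,2]-.057)<.006)&(P[...,0]>.40)&(P[...,0]<.525)&(P[...,1]>-.06)&(P[...,1]<.12)&(h[...,0]<15)&(h[...,1]>80)&(h[...,2]<140)
    m=cv2.morphologyEx(m.astype(np.uint8),cv2.MORPH_CLOSE,np.ones((5,5)));m=cv2.morphologyEx(m,cv2.MORPH_OPEN,np.ones((3,3)))
    n,l,s,c=cv2.connectedComponentsWithStats(m);i=1+s[1:,4].argmax();vv,uu=np.nonzero(l==i);X=onplane(d,uu,vv,.057)
    print(f,s[i],cv2.minAreaRect((X[:,:2]*1000).astype(np.float32)),np.nanmedian(P[l==i][:,2]))
d=snap("wrist","w9")
E
```

```text
t: 27.65
tcp_pos: [0.4725, 0.3019, 0.1566]
tool_rot: [0.73, 0.683, 0.003, 0.001]
force: [0.3, -0.8, -0.7]
finger_gap: 0.353
gripper_force: 29.9
w2 [ 263  264   91   80 3383] ((467.8130798339844, 40.54115295410156), (95.2352066040039, 147.59718322753906), 6.0593647956848145) 0.0567175832389335
top1 [ 260  241   44   31 1092] ((469.2909240722656, 41.607017517089844), (92.00845336914062, 146.68365478515625), 6.056259632110596) 0.05769562621495283
top0 [ 260  241   45   31 1126] ((469.355712890625, 40.99604034423828), (92.00845336914062, 146.5020751953125), 6.056259632110596) 0.05755292990064609
```

View pics/w9.png

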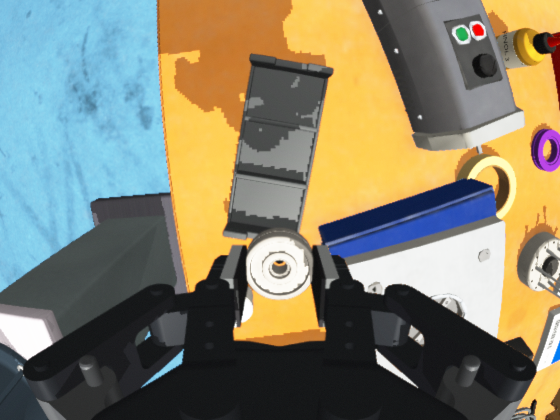

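The disc is held centred at (280,262). The plate's centre is (0.4685, 0.041), yaw 6°. I carry the disc there.

```bash
python3 -m crank '[{"dp":[0,-0.4,0],"angular":[0,0,0]},{"dp":[0,-0.8,0],"angular":[0,0,0]},{"dp":[-0.02,-1,0],"angular":[0,0,0]},{"dp":[-0.02,-1,0],"angular":[0,0,0]},{"dp":[-0.02,-1,0],"angular":[0,0,0]},{"dp":[-0.02,-1,0],"angular":[0,0,0]},{"dp":[-0.02,-1,0],"angular":[0,0,0]},{"dp":[-0.02,-1,0],"angular":[0,0,0]},{"dp":[0,-0.9,-0.3],"angular":[0,0,0]},{"dp":[0,-0.6,-0.6],"angular":[0,0,0]},{"dp":[0,0,-0.6],"angular":[0,0,0]},{"dp":[0,0,-0.5],"angular":[0,0,0]},{"dp":[0,0,-0.3],"angular":[0,0,0]},{"dp":[0,0,0],"angular":[0,0,0]},{"dp":[0,0,0],"angular":[0,0,0]}]'
```

```text
t: 29.2
tcp_pos: [0.467, 0.0403, 0.0842]
tool_rot: [0.73, 0.683, -0.0, -0.001]
force: [-0.1, -0.2, -1.0]
finger_gap: 0.357
gripper_force: 29.9
```

```bash
python3 -m crank '[{"dp":[0,0,-0.06],"angular":[0,0,0]},{"dp":[0,0,-0.04],"angular":[0,0,0]},{"dp":[0,0,-0.03],"angular":[0,0,0]},{"dp":[0,0,0],"angular":[0,0,0]}]'
```

```text
t: 29.6
tcp_pos: [0.4676, 0.0404, 0.0808]
tool_rot: [0.73, 0.683, 0.0, 0.0]
force: [0.2, 0.2, -0.9]
finger_gap: 0.36
gripper_force: 29.9
```

```bash
python3 -m crank '[{"dp":[0,0,-0.02],"angular":[0,0,0]},{"dp":[0,0,-0.02],"angular":[0,0,0]},{"dp":[0,0,0],"angular":[0,0,0]}]'
```

```text
t: 29.9
tcp_pos: [0.4676, 0.0403, 0.08]
tool_rot: [0.73, 0.683, 0.0, 0.0]
force: [-1.2, 0.3, 6.1]
finger_gap: 0.359
gripper_force: 30.5
```

```bash
python3 -m crank '[{"dp":[0,0,0],"angular":[0,0,0]},{"dp":[0,0,0],"angular":[0,0,0]},{"dp":[0,0,0.3],"angular":[0,0,0]},{"dp":[0,0,0.6],"angular":[0,0,0]},{"dp":[0,0,1],"angular":[0,0,0]},{"dp":[0,0,1],"angular":[0,0,0]},{"dp":[0,0,1],"angular":[0,0,0]},{"dp":[0,-1,0],"angular":[0,0,0]},{"dp":[0,-1,0],"angular":[0,0,0]},{"dp":[0,-1,0],"angular":[0,0,0]},{"dp":[0,-1,0],"angular":[0,0,0]},{"dp":[0,-1,0],"angular":[0,0,0]},{"dp":[0,-0.5,0],"angular":[0,0,0]},{"dp":[0,0,0],"angular":[0,0,0]},{"dp":[0,0,0],"angular":[0,0,0]}]' 0.4
python3 - <<'E'
from h import *
d=snap("wrist","w10")
E
```

```text
t: 31.4
tcp_pos: [0.467, -0.124, 0.1964]
tool_rot: [0.73, 0.683, 0.0, -0.001]
force: [-0.3, -0.7, 1.2]
finger_gap: 0.598
gripper_force: 0.0
```

View pics/w10.png

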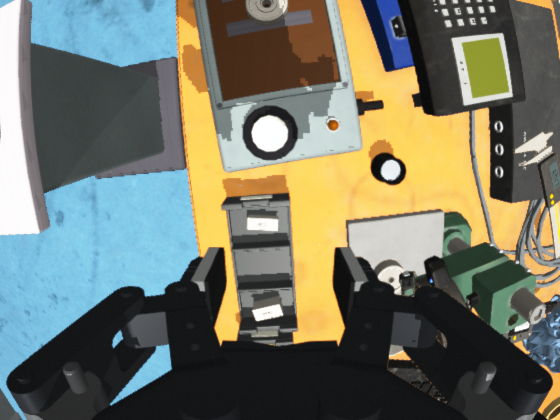

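The disc lies flat on the plate at (268,8). The button is at (268,132) in its black housing, and the middle tray at (262,265) still has both its blocks. I locate the button from two views.

```bash
python3 - <<'E'
from h import *
d=load("w10");P=cloud(d);h=cv2.cvtColor(d["image"],cv2.COLOR_BGR2HSV)
m=np.zeros((420,560),bool);m[105:160,243:296]=((h[...,1]<40)&(h[...,2]>190))[105:160,243:296]
vv,uu=np.nonzero(m);print(len(uu),uu.mean(),vv.mean(),"z",np.nanmedian(P[m][:,2]),P[m].mean(0))
C=d["pose"][:3,3];r1=dirs(d,uu.mean(),vv.mean())@d["pose"][:3,:3].T
t=load("top1");h=cv2.cvtColor(t["image"],cv2.COLOR_BGR2HSV);m=np.zeros((420,560),bool);m[246:268,303:324]=((h[...,1]<40)&(h[...,2]>190))[246:268,303:324]
vt,ut=np.nonzero(m);r2=dirs(t,ut.mean(),vt.mean())@t["pose"][:3,:3].T;D=t["pose"][:3,3];print(len(ut),ut.mean(),vt.mean())
k=np.linalg.lstsq(np.stack([r1,-r2],1),D-C,rcond=None)[0];print(C+k[0]*r1,D+k[1]*r2)
X=onplane(d,uu,vv,.073);print(cv2.minEnclosingCircle((X[:,:2]*1000).astype(np.float32)))
E
```

```text
1295 267.6880308880309 135.7135135135135 z 0.0771421755632202 [nan nan nan]
34 313.70588235294116 255.85294117647058
[ 0.46332601 -0.06808784  0.09179462] [ 0.4636038  -0.06610771  0.09170129]
((463.7294616699219, -66.18284606933594), 28.728145599365234)
```

```bash
python3 -m crank '[{"dp":[-0.06,0.6,0],"angular":[0,0,0]},{"dp":[-0.06,0.8,0],"angular":[0,0,0]},{"dp":[0,0.5,0],"angular":[0,0,0]},{"dp":[0,0,-0.6],"angular":[0,0,0]},{"dp":[0,0,-0.9],"angular":[0,0,0]},{"dp":[0,0,-0.9],"angular":[0,0,0]},{"dp":[0,0,-0.5],"angular":[0,0,0]},{"dp":[0,0,0],"angular":[0,0,0]},{"dp":[0,0,0],"angular":[0,0,0]}]' 1
python3 - <<'E'
from h import *
d=snap("wrist","w11");s=snap("side","s3");o=np.zeros((420,800,3),np.uint8);o[:,:480]=d["image"][:,40:520];o[:320,480:]=cv2.resize(s["image"][190:270,300:380],(320,320),interpolation=cv2.INTER_CUBIC);cv2.imwrite("pics/c5.png",o)
E
```

```text
t: 32.35
tcp_pos: [0.4637, -0.0667, 0.1095]
tool_rot: [0.73, 0.684, -0.0, -0.0]
force: [0.7, 0.2, -0.2]
finger_gap: -0.002
gripper_force: 0.0
```

View pics/c5.png

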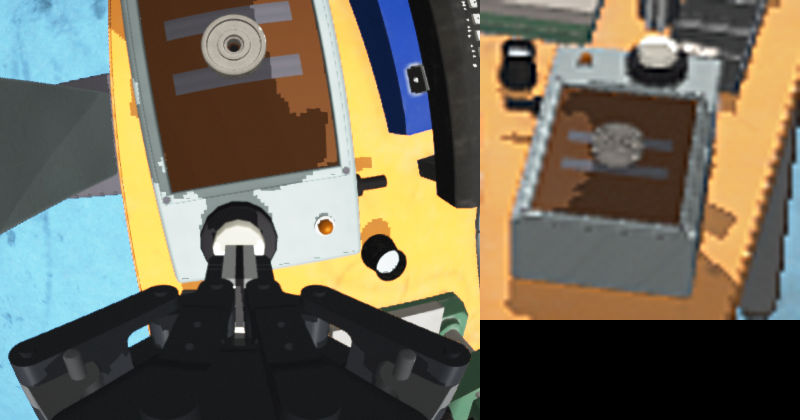

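The disc lies flat on the plate at (233,44), and the closed fingertips are over the button at (238,235). Press.

```bash
python3 -m crank '[{"dp":[0,0,-0.25],"angular":[0,0,0]},{"dp":[0,0,-0.2],"angular":[0,0,0]},{"dp":[0,0,-0.1],"angular":[0,0,0]},{"dp":[0,0,-0.1],"angular":[0,0,0]},{"dp":[0,0,0],"angular":[0,0,0]}]'; python3 -m crank '[{"dp":[0,0,-0.08],"angular":[0,0,0]},{"dp":[0,0,0],"angular":[0,0,0]}]';python3 -m crank '[{"dp":[0,0,-0.06],"angular":[0,0,0]},{"dp":[0,0,0],"angular":[0,0,0]}]'
```

```text
t: 32.95
tcp_pos: [0.464, -0.0678, 0.0898]
tool_rot: [0.73, 0.683, 0.0, 0.0]
force: [0.7, 1.1, 4.6]
finger_gap: 0.003
gripper_force: 2.2
t: 33.15
tcp_pos: [0.4641, -0.0678, 0.0889]
tool_rot: [0.73, 0.683, 0.0, 0.001]
force: [-1.8, 1.0, 14.8]
finger_gap: 0.002
gripper_force: 7.4
t: 33.35
tcp_pos: [0.4641, -0.0678, 0.0886]
tool_rot: [0.73, 0.683, 0.0, 0.001]
force: [-3.7, 1.7, 30.0]
finger_gap: -0.001
gripper_force: 14.9
```

```bash
python3 -m crank '[{"dp":[0,0,0.2],"angular":[0,0,0]},{"dp":[0,0,0.6],"angular":[0,0,0]},{"dp":[0,0,1],"angular":[0,0,0]},{"dp":[0,0,1],"angular":[0,0,0]},{"dp":[0,0.3,0],"angular":[0,0,0]},{"dp":[0,0.7,0],"angular":[0,0,0]},{"dp":[0,0,0],"angular":[0,0,0]}]' 0.4 30
python3 - <<'E'
from h import *
d=load("w11");P=cloud(d);q=P[200:250,235:325].reshape(-1,3);q=q[(q[:,2]>.05)&(q[:,2]<.085)]
r=np.hypot(q[:,0]-.4634,q[:,1]+.067)
for a,b in ((0,.013),(.0155,.019),(.019,.023),(.028,.04)): 
    z=q[(r>a)&(r<b)][:,2]; print(a,len(z),np.percentile(z,[10,50,90]).round(4) if len(z) else "")
d=load("w10");h=cv2.cvtColor(d["image"],cv2.COLOR_BGR2HSV)
d=snap("wrist","w12");P=cloud(d);h=cv2.cvtColor(d["image"],cv2.COLOR_BGR2HSV)
m=(abs(P[...,0]-.468)<.03)&(abs(P[...,1]-.04)<.03)&(h[...,1]<60)&(P[...,2]>.063);m=cv2.morphologyEx(m.astype(np.uint8),cv2.MORPH_CLOSE,np.ones((5,5)))
n,l,s,c=cv2.connectedComponentsWithStats(m);i=1+s[1:,4].argmax();vv,uu=np.nonzero(l==i);X=onplane(d,uu,vv,.071);print(s[i],c[i],cv2.minEnclosingCircle((X[:,:2]*1000).astype(np.float32)),np.nanpercentile(P[l==i][:,2],[10,50,90]))
E
```

```text
t: 34.05
tcp_pos: [0.4624, -0.0358, 0.1691]
tool_rot: [0.729, 0.684, -0.001, -0.001]
force: [-0.6, -0.3, 0.2]
finger_gap: 0.601
gripper_force: 0.0
0 741 [0.0766 0.0775 0.0784]
0.0155 688 [0.0669 0.0677 0.0684]
0.019 1159 [0.0556 0.0663 0.068 ]
0.028 260 [0.0549 0.0557 0.0564]
[ 256   84   48   48 1713] [279.87915937 107.41389375] ((468.3103942871094, 39.32518005371094), 16.391672134399414) [0.06654101 0.06818167 0.06991739]
```

The button's top is at 77.5 mm and its housing at 68 mm. The tips went down to 71.6 mm, so the button was pressed fully. I now fetch the disc at (0.468, 0.039).

```bash
python3 -m crank '[{"dp":[0.09,0.7,0],"angular":[0,0,0]},{"dp":[0.1,1,0],"angular":[0,0,0]},{"dp":[0,0.8,0],"angular":[0,0,0]},{"dp":[0,0,-0.6],"angular":[0,0,0]},{"dp":[0,0,-0.9],"angular":[0,0,0]},{"dp":[0,0,-0.8],"angular":[0,0,0]},{"dp":[0,0,-0.4],"angular":[0,0,0]},{"dp":[0,0,-0.25],"angular":[0,0,0]},{"dp":[0,0,0],"angular":[0,0,0]},{"dp":[0,0,0],"angular":[0,0,0]}]';python3 -m crank '[{"dp":[0,0,0],"angular":[0,0,0]},{"dp":[0,0,0],"angular":[0,0,0]},{"dp":[0,0,0],"angular":[0,0,0]},{"dp":[0,0,0],"angular":[0,0,0]},{"dp":[0,0,0],"angular":[0,0,0]},{"dp":[0,0,0],"angular":[0,0,0]}]' 0.85 30
```

```text
t: 35.1
tcp_pos: [0.4697, 0.037, 0.0812]
tool_rot: [0.73, 0.683, -0.0, 0.0]
force: [-0.5, 0.5, -0.1]
finger_gap: 0.6
gripper_force: 0.0
t: 35.7
tcp_pos: [0.4698, 0.0372, 0.082]
tool_rot: [0.73, 0.683, 0.0, 0.001]
force: [-2.0, -0.2, 6.7]
finger_gap: 0.349
gripper_force: 29.7
```

The grip is a little high. I reopen and go 3 mm lower.

```bash
python3 -m crank '[{"dp":[0,0,0],"angular":[0,0,0]},{"dp":[0,0,0],"angular":[0,0,0]},{"dp":[-0.03,0.07,-0.1],"angular":[0,0,0]},{"dp":[0,0,0],"angular":[0,0,0]}]' 0.5;python3 -m crank '[{"dp":[0,0,0],"angular":[0,0,0]},{"dp":[0,0,0],"angular":[0,0,0]},{"dp":[0,0,0],"angular":[0,0,0]},{"dp":[0,0,0],"angular":[0,0,0]},{"dp":[0,0,0],"angular":[0,0,0]},{"dp":[0,0,0],"angular":[0,0,0]}]' 0.85 30
python3 -m crank '[{"dp":[0,0,0.2],"angular":[0,0,0]},{"dp":[0,0,0.4],"angular":[0,0,0]},{"dp":[0,0,0.8],"angular":[0,0,0]},{"dp":[0,0,0.8],"angular":[0,0,0]},{"dp":[0,0,0.4],"angular":[0,0,0]},{"dp":[0,0,0],"angular":[0,0,0]}]'
python3 - <<'E'
from h import *
d=snap("wrist","w13");cv2.imwrite("pics/c6.png",d["image"][180:420,140:420])
E
```

```text
t: 36.1
tcp_pos: [0.4682, 0.0397, 0.0778]
tool_rot: [0.73, 0.683, -0.0, -0.0]
force: [0.2, -0.6, 0.1]
finger_gap: 0.498
gripper_force: 0.0
t: 36.7
tcp_pos: [0.4686, 0.0395, 0.0782]
tool_rot: [0.73, 0.683, -0.0, -0.0]
force: [-0.8, 1.0, 0.5]
finger_gap: 0.358
gripper_force: 29.6
t: 37.3
tcp_pos: [0.4699, 0.0391, 0.158]
tool_rot: [0.73, 0.683, 0.001, 0.002]
force: [0.1, -0.2, -0.5]
finger_gap: 0.356
gripper_force: 29.9
```

View pics/c6.png

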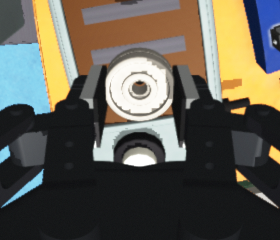

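The disc is held at crop (140,85). I carry it to the tray's middle compartment, where nothing crowds the fingers.

```bash
python3 -m crank '[{"dp":[0,0.4,0],"angular":[0,0,0]},{"dp":[0.01,0.8,0],"angular":[0,0,-1]},{"dp":[0.01,1,0],"angular":[0,0,-1]},{"dp":[0.01,1,0],"angular":[0,0,-1]},{"dp":[0.01,1,0],"angular":[0,0,-1]},{"dp":[0.01,1,0],"angular":[0,0,-1]},{"dp":[0.01,1,0],"angular":[0,0,-1]},{"dp":[0.01,1,0],"angular":[0,0,-1]},{"dp":[0.01,1,0],"angular":[0,0,-1]},{"dp":[0.02,1,0],"angular":[0,0,-1]},{"dp":[0.02,0.6,0],"angular":[0,0,-1]},{"dp":[0.01,0.36,-0.3],"angular":[0,0,0]},{"dp":[0,0,-0.6],"angular":[0,0,0]},{"dp":[0,0,-0.8],"angular":[0,0,0]},{"dp":[0,0,-0.7],"angular":[0,0,0]},{"dp":[0,0,-0.4],"angular":[0,0,0]},{"dp":[0,0,0],"angular":[0,0,0]},{"dp":[0,0,0],"angular":[0,0,0]}]'
```

```text
t: 39.15
tcp_pos: [0.4725, 0.3441, 0.0719]
tool_rot: [0.787, 0.617, -0.0, -0.0]
force: [-0.4, 0.1, -0.5]
finger_gap: 0.362
gripper_force: 29.9
```

```bash
python3 -m crank '[{"dp":[0.03,0,-0.5],"angular":[0,0,0]},{"dp":[0,0,-0.4],"angular":[0,0,0]},{"dp":[0,0,-0.2],"angular":[0,0,0]},{"dp":[0,0,-0.13],"angular":[0,0,0]},{"dp":[0,0,0],"angular":[0,0,0]}]'; python3 -m crank '[{"dp":[0,0,-0.05],"angular":[0,0,0]},{"dp":[0,0,0],"angular":[0,0,0]}]'
```

```text
t: 39.65
tcp_pos: [0.4731, 0.344, 0.0346]
tool_rot: [0.787, 0.617, -0.001, -0.0]
force: [0.1, -0.4, -0.0]
finger_gap: 0.363
gripper_force: 29.9
t: 39.85
tcp_pos: [0.4737, 0.3443, 0.034]
tool_rot: [0.787, 0.617, 0.0, 0.0]
force: [0.5, 0.2, -0.6]
finger_gap: 0.357
gripper_force: 29.9
```

```bash
python3 -m crank '[{"dp":[0,0,-0.04],"angular":[0,0,0]},{"dp":[0,0,0],"angular":[0,0,0]}]'
```

```text
t: 40.05
tcp_pos: [0.4735, 0.3442, 0.0327]
tool_rot: [0.787, 0.617, 0.0, 0.0]
force: [-0.9, 0.1, -1.1]
finger_gap: 0.366
gripper_force: 29.9
```

```bash
python3 -m crank '[{"dp":[0,0,0],"angular":[0,0,0]},{"dp":[0,0,0],"angular":[0,0,0]},{"dp":[0,0,0.2],"angular":[0,0,0]},{"dp":[0,0,0.6],"angular":[0,0,0]},{"dp":[0,0,1],"angular":[0,0,0]},{"dp":[0,0,1],"angular":[0,0,0]},{"dp":[0,0,1],"angular":[0,0,0]},{"dp":[0,0,1],"angular":[0,0,0]},{"dp":[0,0,0],"angular":[0,0,0]},{"dp":[0,0,0],"angular":[0,0,0]}]' 0.45
python3 - <<'E'
from h import *
d=snap("wrist","w14");snap("top","top2");P=cloud(d)
for zl,zh in ((.032,.045),):
    q=P[100:300,225:327].reshape(-1,3);q=q[(q[:,2]>zl)&(q[:,2]<zh)];print(len(q),cv2.minAreaRect((q[:,:2]*1000).astype(np.float32)),np.median(q[:,2]))
o=np.zeros((420,800,3),np.uint8);o[:,:420]=d["image"][:,70:490];o[:240,420:]=cv2.resize(load("top2")["image"][215:295,300:427],(380,240));cv2.imwrite("pics/c7.png",o)
E
```

```text
t: 41.05
tcp_pos: [0.4736, 0.3443, 0.1777]
tool_rot: [0.787, 0.617, 0.001, 0.0]
force: [0.3, -0.0, -1.2]
finger_gap: 0.551
gripper_force: 0.0
669 ((473.5444030761719, 343.1658935546875), (146.34521484375, 63.777706146240234), 76.56587219238281) 0.03631649840874829
```

View pics/c7.png

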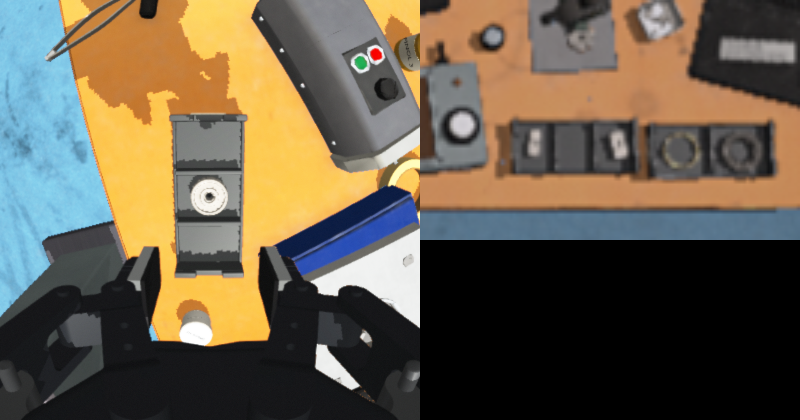

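The disc lies flat in the middle compartment at (209,196) of the crop. At right, both upper trays are in the strip with their contents inside. That is 17 pictures viewed, past the limit of 14, so I'll view no more and check the rest by numbers. I fetch the middle tray now.

```bash
python3 -m crank '[{"dp":[-0.05,-0.9,0],"angular":[0,0,0.7]},{"dp":[-0.05,-0.9,0],"angular":[0,0,0.7]},{"dp":[-0.05,-0.9,0],"angular":[0,0,0.7]},{"dp":[-0.05,-0.9,0],"angular":[0,0,0.7]},{"dp":[-0.05,-0.9,0],"angular":[0,0,0.7]},{"dp":[-0.05,-0.9,0],"angular":[0,0,0.7]},{"dp":[-0.05,-0.9,0],"angular":[0,0,0.7]},{"dp":[-0.05,-0.9,0],"angular":[0,0,0.7]},{"dp":[-0.05,-0.9,0],"angular":[0,0,0.7]},{"dp":[-0.05,-0.9,0],"angular":[0,0,0.7]},{"dp":[-0.05,-0.9,0],"angular":[0,0,0.7]},{"dp":[-0.05,-0.9,0],"angular":[0,0,0.7]},{"dp":[-0.05,-0.9,0],"angular":[0,0,0.7]},{"dp":[-0.05,-0.9,0],"angular":[0,0,0.7]},{"dp":[-0.05,-0.9,0],"angular":[0,0,0.7]},{"dp":[-0.05,-0.9,0],"angular":[0,0,0.7]},{"dp":[-0.05,-0.9,0],"angular":[0,0,0.7]},{"dp":[-0.05,-0.9,0],"angular":[0,0,0.7]},{"dp":[-0.05,-0.9,0],"angular":[0,0,0.7]},{"dp":[-0.02,-0.9,0],"angular":[0,0,0.5]}]' 0;python3 -m crank '[{"dp":[0,-0.15,0],"angular":[0,0,0]},{"dp":[0,0,0],"angular":[0,0,0]},{"dp":[0,0,0],"angular":[0,0,0]}]'
python3 - <<'E'
from h import *
d=snap("wrist","w15");P=cloud(d)
q=P[80:330,200:350].reshape(-1,3);q=q[(q[:,2]>.032)&(q[:,2]<.045)&(abs(q[:,0]-.4446)<.05)&(abs(q[:,1]+.2)<.078)];print(len(q),cv2.minAreaRect((q[:,:2]*1000).astype(np.float32)),np.median(q[:,2]))
d=load("w14")
P=cloud(d);vv,uu=np.mgrid[:420,:560];rr=np.hypot(uu-279,vv-196);q=P[(rr<13)&(rr>6)];print("disc",np.nanpercentile(q[:,2],[10,50,90]))
E
```

```text
t: 43.15
tcp_pos: [0.4432, -0.1963, 0.1752]
tool_rot: [0.707, 0.707, -0.0, -0.002]
force: [0.4, -0.2, -0.1]
finger_gap: 1.0
gripper_force: 0.0
t: 43.45
tcp_pos: [0.4435, -0.199, 0.1758]
tool_rot: [0.707, 0.707, -0.0, -0.002]
force: [0.2, 0.1, 0.3]
finger_gap: 1.003
gripper_force: 0.0
684 ((444.8634948730469, -201.47201538085938), (63.466796875, 145.7985382080078), 0.30089083313941956) 0.036310589344185074
disc [0.02066257 0.02181499 0.02324746]
```

```bash
python3 -m crank '[{"dp":[0.04,-0.05,-0.6],"angular":[0,0,0]},{"dp":[0,0,-1],"angular":[0,0,0]},{"dp":[0,0,-1],"angular":[0,0,0]},{"dp":[0,0,-1],"angular":[0,0,0]},{"dp":[0,0,-0.8],"angular":[0,0,0]},{"dp":[0,0,-0.5],"angular":[0,0,0]},{"dp":[0,0,-0.4],"angular":[0,0,0]},{"dp":[0,0,0],"angular":[0,0,0]},{"dp":[0,0,0],"angular":[0,0,0]}]'; python3 -m crank '[{"dp":[0,0,0],"angular":[0,0,0]},{"dp":[0,0,0],"angular":[0,0,0]},{"dp":[0,0,0],"angular":[0,0,0]},{"dp":[0,0,0],"angular":[0,0,0]},{"dp":[0,0,0],"angular":[0,0,0]},{"dp":[0,0,0],"angular":[0,0,0]},{"dp":[0,0,0],"angular":[0,0,0]},{"dp":[0,0,0],"angular":[0,0,0]}]' 1 50
```

```text
t: 44.4
tcp_pos: [0.4457, -0.2014, 0.0178]
tool_rot: [0.707, 0.707, 0.0, 0.0]
force: [-0.2, -0.5, -0.0]
finger_gap: 1.001
gripper_force: 0.0
t: 45.2
tcp_pos: [0.4456, -0.2018, 0.0189]
tool_rot: [0.707, 0.707, 0.0, 0.001]
force: [-0.9, 0.8, 5.4]
finger_gap: 0.734
gripper_force: 54.0
```

```bash
python3 -m crank '[{"dp":[0,0,0.1],"angular":[0,0,0]},{"dp":[0,0,0.2],"angular":[0,0,0]},{"dp":[0,0,0.3],"angular":[0,0,0]},{"dp":[0,0,0.5],"angular":[0,0,0]},{"dp":[0,0,0.7],"angular":[0,0,0]},{"dp":[0,0,0.8],"angular":[0,0,0]},{"dp":[0,0,0.8],"angular":[0,0,0]},{"dp":[0,0,0.8],"angular":[0,0,0]},{"dp":[0,0,0.7],"angular":[0,0,0]},{"dp":[0,0,0.5],"angular":[0,0,0]},{"dp":[0,0,0.3],"angular":[0,0,0]},{"dp":[0,0,0],"angular":[0,0,0]}]'
```

```text
t: 46.4
tcp_pos: [0.4459, -0.202, 0.1899]
tool_rot: [0.707, 0.707, 0.0, 0.001]
force: [-0.5, 0.4, -4.0]
finger_gap: 0.731
gripper_force: 55.6
```

```bash
python3 -m crank '[{"dp":[0,0.3,0],"angular":[0,0,0]},{"dp":[0.05,0.6,0],"angular":[0,0,-0.8]},{"dp":[0.05,0.8,0],"angular":[0,0,-0.8]},{"dp":[0.05,1,0],"angular":[0,0,-0.8]},{"dp":[0.05,1,0],"angular":[0,0,-0.8]},{"dp":[0.05,1,0],"angular":[0,0,-0.8]},{"dp":[0.05,1,0],"angular":[0,0,-0.8]},{"dp":[0.05,1,0],"angular":[0,0,-0.8]},{"dp":[0.05,1,0],"angular":[0,0,-0.8]},{"dp":[0.05,1,0],"angular":[0,0,-0.8]},{"dp":[0.05,1,0],"angular":[0,0,-0.8]},{"dp":[0.05,1,0],"angular":[0,0,-0.8]},{"dp":[0.05,1,0],"angular":[0,0,-0.8]},{"dp":[0.05,1,0],"angular":[0,0,-0.8]},{"dp":[0.05,1,0],"angular":[0,0,-0.8]},{"dp":[0.05,1,0],"angular":[0,0,-0.8]},{"dp":[0.05,1,0],"angular":[0,0,-0.8]},{"dp":[0.05,1,0],"angular":[0,0,-0.8]},{"dp":[0.03,0.8,0],"angular":[0,0,0]},{"dp":[0.05,0.5,0],"angular":[0,0,0]}]';python3 -m crank '[{"dp":[0,0.18,-0.3],"angular":[0,0,0]},{"dp":[0,0,-0.6],"angular":[0,0,0]},{"dp":[0,0,-0.8],"angular":[0,0,0]},{"dp":[0,0,-0.8],"angular":[0,0,0]},{"dp":[0,0,-0.6],"angular":[0,0,0]},{"dp":[0,0,-0.4],"angular":[0,0,0]},{"dp":[0,0,0],"angular":[0,0,0]},{"dp":[0,0,0],"angular":[0,0,0]},{"dp":[0,0,0],"angular":[0,0,0]}]'
python3 - <<'E'
from h import *
d=snap("wrist","w16");P=cloud(d);s=sense();z=s["tcp_pos"][2]-.0189;print(z)
q=P[40:300,180:380].reshape(-1,3);q=q[(q[:,2]>z+.03)&(q[:,2]<z+.045)&(abs(q[:,0]-.4738)<.06)&(q[:,1]>.34)&(q[:,1]<.44)]
# far end wall of held tray: its midpoint should be at tray x=+73
a=np.deg2rad(76.4);u=np.array([np.cos(a),np.sin(a)]);v=np.array([-u[1],u[0]])
r=q[:,:2]-[.4738,.3435];X=r@u;Y=r@v;m=X>.06;print(m.sum(),np.percentile(X[m],[1,99]),np.percentile(Y[m],[1,99]),cv2.minAreaRect((q[m][:,:2]*1000).astype(np.float32)),s["tcp_pos"],s["tool_rot"])
E
```

```text
t: 48.4
tcp_pos: [0.4718, 0.3399, 0.187]
tool_rot: [0.785, 0.619, -0.002, -0.001]
force: [-0.4, -0.0, -2.3]
finger_gap: 0.731
gripper_force: 55.6
t: 49.3
tcp_pos: [0.4742, 0.3438, 0.0845]
tool_rot: [0.786, 0.618, 0.001, 0.0]
force: [-0.3, -0.3, -2.7]
finger_gap: 0.73
gripper_force: 56.0
0.06576714949554213
2892 [0.06747992 0.07337981] [-0.03195219  0.03009988] ((491.3294982910156, 411.7209777832031), (6.095930099487305, 64.14920806884766), 76.39186096191406) [0.47421593 0.34384155 0.08466715] [7.85816853e-01 6.18458308e-01 1.06052737e-03 2.64010963e-04]
```

Within 1 mm. Lower onto the bottom tray.

```bash
python3 -m crank '[{"dp":[-0.02,0,-0.3],"angular":[0,0,0]},{"dp":[0,0,-0.3],"angular":[0,0,0]},{"dp":[0,0,-0.2],"angular":[0,0,0]},{"dp":[0,0,-0.1],"angular":[0,0,0]},{"dp":[0,0,0],"angular":[0,0,0]}]'; python3 -m crank '[{"dp":[0,0,-0.1],"angular":[0,0,0]},{"dp":[0,0,-0.05],"angular":[0,0,0]},{"dp":[0,0,-0.05],"angular":[0,0,0]},{"dp":[0,0,0],"angular":[0,0,0]}]'
```

```text
t: 49.85
tcp_pos: [0.4724, 0.3434, 0.0557]
tool_rot: [0.786, 0.619, -0.001, -0.0]
force: [-0.3, -0.4, -3.5]
finger_gap: 0.733
gripper_force: 55.9
t: 50.25
tcp_pos: [0.4729, 0.3437, 0.051]
tool_rot: [0.786, 0.619, 0.0, 0.0]
force: [-0.6, -0.5, -0.4]
finger_gap: 0.728
gripper_force: 56.2
```

```bash
python3 -m crank '[{"dp":[0,0,-0.02],"angular":[0,0,0]},{"dp":[0,0,0],"angular":[0,0,0]}]'; python3 -m crank '[{"dp":[0,0,0],"angular":[0,0,0]},{"dp":[0,0,0],"angular":[0,0,0]},{"dp":[0,0,0],"angular":[0,0,0]},{"dp":[0,0,0],"angular":[0,0,0]},{"dp":[0,0,0.3],"angular":[0,0,0]},{"dp":[0,0,0.6],"angular":[0,0,0]},{"dp":[0,0,1],"angular":[0,0,0]},{"dp":[0,0,1],"angular":[0,0,0]},{"dp":[0,0,1],"angular":[0,0,0]},{"dp":[0,0,0.4],"angular":[0,0,0]},{"dp":[0,0,0],"angular":[0,0,0]},{"dp":[0,0,0],"angular":[0,0,0]}]' 0
python3 - <<'E'
from h import *
d=snap("wrist","w17");P=cloud(d)
q=P[100:300,225:327].reshape(-1,3);q=q[(q[:,2]>.060)&(q[:,2]<.080)];c=cv2.minAreaRect((q[:,:2]*1000).astype(np.float32));print(len(q),c,np.median(q[:,2]))
a=np.deg2rad(c[2]);u=np.array([np.cos(a),np.sin(a)]);X=(q[:,:2]-np.array(c[0])/1000)@u
for m in (X>.06,X<-.06): print(np.median(q[m][:,2]))
E
```

```text
t: 50.45
tcp_pos: [0.473, 0.3437, 0.051]
tool_rot: [0.786, 0.619, 0.0, 0.0]
force: [-1.1, -1.5, 5.4]
finger_gap: 0.729
gripper_force: 56.8
t: 51.65
tcp_pos: [0.4722, 0.3433, 0.1783]
tool_rot: [0.786, 0.619, -0.001, -0.0]
force: [0.3, -0.5, -0.8]
finger_gap: 1.003
gripper_force: 0.0
2117 ((473.8965759277344, 343.3852844238281), (145.9778594970703, 64.49478149414062), 76.47222900390625) 0.06264302291427012
0.06785378546165476
0.06530940587464312
```

```bash
python3 - <<'E'
from h import *
a=np.deg2rad(76.4);u=np.array([np.cos(a),np.sin(a)])
for f in ("w5","w17"):
    P=cloud(load(f));q=P[100:300,225:327].reshape(-1,3);X=(q[:,:2]-[.4738,.3434])@u
    for m in (X>.068,X<-.068):
        m=m&(q[:,2]>.062)&(q[:,2]<.078);print(f,m.sum(),np.percentile(q[m][:,2],[25,50,75]).round(4))
E
```

```text
w5 565 [0.0633 0.068  0.0687]
w5 348 [0.0633 0.0682 0.0688]
w17 568 [0.0633 0.0681 0.0687]
w17 297 [0.0632 0.068  0.0687]
```

```bash
python3 -m crank '[{"dp":[-0.04,-1,0],"angular":[0,0,0.6]},{"dp":[-0.05,-1,0],"angular":[0,0,0.6]},{"dp":[-0.05,-1,0],"angular":[0,0,0.6]},{"dp":[-0.05,-1,0],"angular":[0,0,0.6]},{"dp":[-0.05,-1,0],"angular":[0,0,0.6]},{"dp":[-0.05,-1,0],"angular":[0,0,0.6]},{"dp":[-0.05,-1,0],"angular":[0,0,0.6]},{"dp":[-0.05,-1,0],"angular":[0,0,0.6]},{"dp":[-0.05,-1,0],"angular":[0,0,0.6]},{"dp":[-0.05,-1,0],"angular":[0,0,0.6]},{"dp":[-0.05,-1,0],"angular":[0,0,0.6]},{"dp":[-0.05,-1,0],"angular":[0,0,0.6]},{"dp":[-0.05,-1,0],"angular":[0,0,0.6]},{"dp":[-0.05,-1,0],"angular":[0,0,0.6]},{"dp":[-0.05,-1,0],"angular":[0,0,0.6]},{"dp":[-0.05,-1,0],"angular":[0,0,0.6]},{"dp":[-0.05,-1,0],"angular":[0,0,0.6]},{"dp":[-0.05,-1,0],"angular":[0,0,0.6]},{"dp":[-0.05,-1,0],"angular":[0,0,0.6]},{"dp":[-0.05,-1,0],"angular":[0,0,0.6]}]';python3 -m crank '[{"dp":[-0.05,-1,0],"angular":[0,0,0.6]},{"dp":[-0.05,-1,0],"angular":[0,0,0.6]},{"dp":[0,-1,0],"angular":[0,0,0.4]},{"dp":[0,-0.44,0],"angular":[0,0,0]},{"dp":[0,0,0],"angular":[0,0,0]},{"dp":[0,0,0],"angular":[0,0,0]}]'
python3 - <<'E'
from h import *
d=snap("wrist","w18");P=cloud(d)
q=P[80:330,200:350].reshape(-1,3);q=q[(q[:,2]>.032)&(q[:,2]<.045)&(abs(q[:,0]-.44)<.05)&(abs(q[:,1]+.36)<.078)];print(len(q),cv2.minAreaRect((q[:,:2]*1000).astype(np.float32)),np.median(q[:,2]))
E
```

```text
t: 53.7
tcp_pos: [0.4421, -0.2569, 0.1772]
tool_rot: [0.717, 0.697, -0.0, -0.002]
force: [-0.2, 0.0, 0.4]
finger_gap: 1.001
gripper_force: 0.0
t: 54.3
tcp_pos: [0.4395, -0.358, 0.1779]
tool_rot: [0.707, 0.707, 0.0, -0.002]
force: [-0.9, 0.5, -1.4]
finger_gap: 0.999
gripper_force: 0.0
669 ((440.00897216796875, -360.84869384765625), (63.81932830810547, 145.4467010498047), 0.17848369479179382) 0.03628908855762386
```

The middle tray is home: both end heights match the first ones within 0.2 mm. Grip the top tray.

```bash
python3 -m crank '[{"dp":[0,-0.05,-0.6],"angular":[0,0,0]},{"dp":[0,0,-1],"angular":[0,0,0]},{"dp":[0,0,-1],"angular":[0,0,0]},{"dp":[0,0,-1],"angular":[0,0,0]},{"dp":[0,0,-0.8],"angular":[0,0,0]},{"dp":[0,0,-0.5],"angular":[0,0,0]},{"dp":[0,0,-0.5],"angular":[0,0,0]},{"dp":[0,0,0],"angular":[0,0,0]},{"dp":[0,0,0],"angular":[0,0,0]}]'; python3 -m crank '[{"dp":[0,0,0],"angular":[0,0,0]},{"dp":[0,0,0],"angular":[0,0,0]},{"dp":[0,0,0],"angular":[0,0,0]},{"dp":[0,0,0],"angular":[0,0,0]},{"dp":[0,0,0],"angular":[0,0,0]},{"dp":[0,0,0],"angular":[0,0,0]},{"dp":[0,0,0],"angular":[0,0,0]},{"dp":[0,0,0],"angular":[0,0,0]}]' 1 50
```

```text
t: 55.25
tcp_pos: [0.4405, -0.361, 0.0174]
tool_rot: [0.707, 0.707, -0.0, 0.0]
force: [0.3, 0.6, -1.0]
finger_gap: 1.0
gripper_force: 0.0
t: 56.05
tcp_pos: [0.4405, -0.3616, 0.0186]
tool_rot: [0.707, 0.707, -0.0, 0.001]
force: [-1.4, 0.7, 6.0]
finger_gap: 0.729
gripper_force: 54.6
```

```bash
python3 -m crank '[{"dp":[0,0,0.1],"angular":[0,0,0]},{"dp":[0,0,0.2],"angular":[0,0,0]},{"dp":[0,0,0.3],"angular":[0,0,0]},{"dp":[0,0,0.5],"angular":[0,0,0]},{"dp":[0,0,0.7],"angular":[0,0,0]},{"dp":[0,0,0.8],"angular":[0,0,0]},{"dp":[0,0,0.8],"angular":[0,0,0]},{"dp":[0,0,0.8],"angular":[0,0,0]},{"dp":[0,0,0.8],"angular":[0,0,0]},{"dp":[0,0,0.6],"angular":[0,0,0]},{"dp":[0,0,0.4],"angular":[0,0,0]},{"dp":[0,0,0],"angular":[0,0,0]}]'
```

```text
t: 57.25
tcp_pos: [0.4408, -0.3618, 0.1994]
tool_rot: [0.707, 0.707, -0.0, 0.002]
force: [0.6, -0.3, -3.5]
finger_gap: 0.733
gripper_force: 55.7
```

```bash
python3 -m crank '[{"dp":[0,0.3,0],"angular":[0,0,0]},{"dp":[0.05,0.6,0],"angular":[0,0,-0.8]},{"dp":[0.05,0.8,0],"angular":[0,0,-0.8]},{"dp":[0.05,1,0],"angular":[0,0,-0.8]},{"dp":[0.05,1,0],"angular":[0,0,-0.8]},{"dp":[0.05,1,0],"angular":[0,0,-0.8]},{"dp":[0.05,1,0],"angular":[0,0,-0.8]},{"dp":[0.05,1,0],"angular":[0,0,-0.8]},{"dp":[0.05,1,0],"angular":[0,0,-0.8]},{"dp":[0.05,1,0],"angular":[0,0,-0.8]},{"dp":[0.05,1,0],"angular":[0,0,-0.8]},{"dp":[0.05,1,0],"angular":[0,0,-0.8]},{"dp":[0.05,1,0],"angular":[0,0,-0.8]},{"dp":[0.05,1,0],"angular":[0,0,-0.8]},{"dp":[0.05,1,0],"angular":[0,0,-0.8]},{"dp":[0.05,1,0],"angular":[0,0,-0.8]},{"dp":[0.05,1,0],"angular":[0,0,-0.8]},{"dp":[0.05,1,0],"angular":[0,0,-0.8]},{"dp":[0.05,1,0],"angular":[0,0,0]},{"dp":[0.05,1,0],"angular":[0,0,0]}]';python3 -m crank '[{"dp":[0.05,1,0],"angular":[0,0,0]},{"dp":[0.05,1,0],"angular":[0,0,0]},{"dp":[0.04,1,0],"angular":[0,0,0]},{"dp":[0,0.8,0],"angular":[0,0,0]},{"dp":[0,0.6,0],"angular":[0,0,0]},{"dp":[0,0.38,-0.3],"angular":[0,0,0]},{"dp":[0,0,-0.6],"angular":[0,0,0]},{"dp":[0,0,-0.7],"angular":[0,0,0]},{"dp":[0,0,-0.6],"angular":[0,0,0]},{"dp":[0,0,-0.4],"angular":[0,0,0]},{"dp":[0,0,0],"angular":[0,0,0]},{"dp":[0,0,0],"angular":[0,0,0]},{"dp":[0,0,0],"angular":[0,0,0]}]'
python3 - <<'E'
from h import *
d=snap("wrist","w19");P=cloud(d);s=sense();z=s["tcp_pos"][2]-.0186;print(z)
q=P[40:300,180:380].reshape(-1,3);q=q[(q[:,2]>z+.03)&(q[:,2]<z+.045)&(abs(q[:,0]-.4738)<.06)&(q[:,1]>.34)&(q[:,1]<.44)]
a=np.deg2rad(76.4);u=np.array([np.cos(a),np.sin(a)]);v=np.array([-u[1],u[0]])
r=q[:,:2]-[.4738,.3435];X=r@u;Y=r@v;m=X>.06;print(m.sum(),np.percentile(X[m],[1,99]),np.percentile(Y[m],[1,99]),cv2.minAreaRect((q[m][:,:2]*1000).astype(np.float32)),s["tcp_pos"],s["tool_rot"])
E
```

```text
t: 59.25
tcp_pos: [0.4669, 0.2013, 0.1957]
tool_rot: [0.786, 0.619, -0.002, -0.001]
force: [-0.4, 0.7, -3.3]
finger_gap: 0.73
gripper_force: 55.6
t: 60.55
tcp_pos: [0.4736, 0.3435, 0.1198]
tool_rot: [0.786, 0.618, 0.001, 0.0]
force: [-0.0, 0.2, -2.8]
finger_gap: 0.729
gripper_force: 56.2
0.10140585723004772
3070 [0.0674141  0.07340379] [-0.03110003  0.03063779] ((490.47760009765625, 411.8820495605469), (6.233331203460693, 63.96494674682617), 76.78931427001953) [0.47363351 0.34355425 0.12000586] [7.85820501e-01 6.18453668e-01 1.06184069e-03 2.69772284e-04]
```

```bash
python3 -m crank '[{"dp":[0,0,-0.3],"angular":[0,0,0]},{"dp":[0,0,-0.4],"angular":[0,0,0]},{"dp":[0,0,-0.2],"angular":[0,0,0]},{"dp":[0,0,-0.1],"angular":[0,0,0]},{"dp":[0,0,0],"angular":[0,0,0]}]'; python3 -m crank '[{"dp":[0,0,-0.1],"angular":[0,0,0]},{"dp":[0,0,-0.05],"angular":[0,0,0]},{"dp":[0,0,-0.05],"angular":[0,0,0]},{"dp":[0,0,0],"angular":[0,0,0]}]'
```

```text
t: 61.1
tcp_pos: [0.4724, 0.3431, 0.0881]
tool_rot: [0.786, 0.619, -0.001, -0.0]
force: [0.1, 0.5, -2.6]
finger_gap: 0.731
gripper_force: 56.2
t: 61.5
tcp_pos: [0.4728, 0.3433, 0.083]
tool_rot: [0.786, 0.619, -0.0, -0.0]
force: [-0.7, -0.6, -3.3]
finger_gap: 0.727
gripper_force: 56.2
```

```bash
python3 -m crank '[{"dp":[0,0,-0.03],"angular":[0,0,0]},{"dp":[0,0,-0.01],"angular":[0,0,0]},{"dp":[0,0,0],"angular":[0,0,0]}]'; python3 -m crank '[{"dp":[0,0,0],"angular":[0,0,0]},{"dp":[0,0,0],"angular":[0,0,0]},{"dp":[0,0,0],"angular":[0,0,0]},{"dp":[0,0,0],"angular":[0,0,0]},{"dp":[0,0,0.3],"angular":[0,0,0]},{"dp":[0,0,0.6],"angular":[0,0,0]},{"dp":[0,0,1],"angular":[0,0,0]},{"dp":[0,0,1],"angular":[0,0,0]},{"dp":[0,0,1],"angular":[0,0,0]},{"dp":[0,0,0.6],"angular":[0,0,0]},{"dp":[0,0,0],"angular":[0,0,0]},{"dp":[0,0,0],"angular":[0,0,0]}]' 0
python3 - <<'E'
from h import *
d=snap("wrist","w20");P=cloud(d);snap("side","s4");snap("top","top3")
a=np.deg2rad(76.4);u=np.array([np.cos(a),np.sin(a)]);v=np.array([-u[1],u[0]])
q=P[60:330,200:350].reshape(-1,3);r=q[:,:2]-[.4738,.3434];X=r@u;Y=r@v
m=(q[:,2]>.096)&(q[:,2]<.112)&(abs(X)<.085)&(abs(Y)<.04);print(m.sum(),cv2.minAreaRect((q[m][:,:2]*1000).astype(np.float32)))
for e in (m&(X>.065),m&(X<-.065)): print(e.sum(),np.percentile(q[e][:,2],[25,50,75]).round(4))
for e in ((X>.01)&(X<.062),(X<-.01)&(X>-.062)):
    e=e&(abs(Y)<.027)&(q[:,2]>.08)&(q[:,2]<.1);print("ring",e.sum(),q[e].mean(0).round(3),np.percentile(q[e][:,2],90).round(4))
a_=load("top0")["image"].astype(int);b=load("top3")["image"].astype(int);D=np.abs(a_-b).max(2);D[300:]=0;m=(D>45).astype(np.uint8)
n,l,s,c=cv2.connectedComponentsWithStats(cv2.morphologyEx(m,cv2.MORPH_OPEN,np.ones((2,2))));print([(x[:5].tolist()) for x in s[1:] if x[4]>6])
E
```

```text
t: 61.8
tcp_pos: [0.473, 0.3434, 0.0826]
tool_rot: [0.786, 0.619, 0.0, 0.0]
force: [-2.0, -0.3, 3.6]
finger_gap: 0.73
gripper_force: 56.9
t: 63.0
tcp_pos: [0.4726, 0.3432, 0.217]
tool_rot: [0.786, 0.619, 0.0, 0.0]
force: [-0.7, 0.2, -0.5]
finger_gap: 1.0
gripper_force: 0.0
846 ((473.7812805175781, 343.63421630859375), (146.4192657470703, 63.93488693237305), 76.53047180175781)
435 [0.0998 0.1004 0.1009]
411 [0.0993 0.1002 0.1008]
ring 464 [0.481 0.376 0.084] 0.0858
ring 1676 [0.464 0.31  0.087] 0.0883
[[109, 224, 104, 77, 3840], [178, 245, 9, 6, 30], [176, 248, 15, 10, 48], [356, 279, 96, 22, 868], [450, 290, 6, 11, 40]]
```

All matches the start: the stack's ends are at 0.1003 m and level, both rings are inside the top tray, and the top view otherwise differs only around the arm. Hand in.

```bash
python3 - <<'E'
from station import order
print(order.sign_off())
E
```

```text
the job is handed in; nothing more can be done
None
```

The job is handed in: the one disc was demagnetised with a full button press and laid flat in the bottom tray's middle compartment (it started in the near one). Both upper trays are restacked fully home with their contents, but I viewed 17 pictures against your limit of 14.

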